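# Scoop the grinding balls from under the bench magnifier into the mortar

### The arm

A 6-joint arm with a two-finger parallel gripper is mounted at the origin on a cart in front of the work surface, level with it; the furniture and walls round the work are solid. World frame = base frame: x ahead of the robot, y to its left, z up, the work surface at z = 0. Lengths are in m, angles in rad, forces in N, time in s.
With the tool pointing down it reaches from about 0.35 to 0.85 m from the base axis. Payload 8.1 kg.
Tool frame: the origin (TCP) lies between the finger pads; the fingertips stand 11 mm ahead of it and the grasp point (between the pads) lies 8 mm behind it; y points along the fingers, x is the direction in which the jaws open and shut, and the axes are right-handed (so a half turn about y gives the same grasp; the last joint's range is limited). The gripper opens to 93 mm and grips with 3 to 60 N. Pads are 15 mm wide; open, the fingers measure 128 mm over their backs; the gripper's body (75 mm by 188 mm) begins 65 mm behind the grasp point.
Start: joints at [-1.3, 0.13, 1.488, -0, 1.523, -0.085], TCP at [0.209, -0.562, 0.23] pointing down, gripper open.
Joint ranges: [-2.96, 2.96], [-0.89, 2.26], [0.02, 2.5], [-1.34, 4.48], [0, 2.73], [-2.66, 2.66]. Speed limits (rad/s): [2.39, 2.39, 2.79, 3.14, 3.14, 3.14].

### API

Orientations are given as a rotation vector (axis times angle).
In Python, from plant import readout, optics, robot gives the robot as it stands.
- The arm moves only by the shell command python3 -m creep 'ROWS' [FORCE]. ROWS is JSON, a list that holds one entry, the list of rows, each a list of 7 numbers: the closure, from 0 (fully open) to 1 (shut), then the shift along the tool's x, y, z in cm, then the turn, a rotation vector about the tool's x, y, z in degrees. In form: [[[grip, x, y, z, wx, wy, wz], ...]]. A call has exactly 8 rows; each row shifts and turns the pose as measured when the row begins, along the tool's axes as they then stand; what a row does not reach is not made up. A row lasts 1/10 s, in which the tool goes at most 50 mm and 8.59 degrees, less where a joint would pass 70% of its speed; a pose out of reach is approached as far as the arm can. A call is refused whole if a number of a shift passes 5 or a number of a turn 8.59, either way. A call with a gripper value outside its range is refused whole. The fingers move at their own pace and stop on an object; FORCE is the grip in N (left out, the last holds). Time passes only in rows, so rows that do not move let the fingers close, or fill a call up. It gives the time, the measured TCP pose, the force and the opening at its end, in the units of the state.
- readout.read_state(): the state, without advancing time (a new reading comes with each control period).
- optics.read_camera(name): name is "scene" or "side" or "wrist"; returns a dict with "frame" (480x640x3 uint8, red, green, blue), "depth" (480x640 float32, m along the optical axis (not along the pixel's ray), 0 where there is no reading), "intrinsics" (3x3 intrinsics, pixels), "R" (3x3) and "t" (3): a world point X has camera coordinates R X + t. Camera axes: x right, y down, z forward; pixel columns grow to the right and rows downward; lengths in m; the calibration is good to about 2 mm. A picture is of the moment at which its call begins.
- robot.close_job(): hands the job in, once; it reports no verdict.
The state is a dict: "t": time; "q": joint angles; "dq": joint speeds; "joint_torque": joint torques, N m; "tool_pos": TCP position; "orientation": TCP orientation; "force": force on the tool from outside, world axes, zero at the start; "wrist_torque": the same for the moment, N m; "opening": finger opening in m.
Only numpy, scipy, OpenCV 4.12 (cv2) and the standard library are available. Lean on these libraries where they do the work, as an engineer would, in place of code of your own. Each camera call takes 0.05 s, during which the arm holds its last target. There are 200 camera calls.

### The job

Swing the bench magnifier aside first, until its lens is more than 20 cm from the middle of the steel ball tray, and leave it there. Then, using the little scoop and never touching the balls with the gripper, transfer all four grinding balls from the tray into the mortar, and stand the scoop back upright on the middle of the round steel pan. Leave the mortar where it stands, and do not disturb the tall carton or the timer.

Things in the scene. Friction and masses are not known exactly. Their poses are not given: they have to be found in the camera images.
- tray: fixed narrow open steel trough, 166 x 64 x 30 mm, z up; origin on its underside, x from -78 to +88 mm. Inside 58 mm wide; floor 3 mm above the bench, level from x = -63 to +84 mm in its frame; at the -x end (to the robot) it meets an end wall that slopes up and outwards, 65 degrees from level; upright walls at both sides and at +x, rim 30 mm above the bench
- ball_1_center (a point): centre of grinding ball 1, a white ceramic ball of 16 mm diameter and 13 g, lying in the tray (all four are alike)
- ball_2_center (a point): centre of grinding ball 2, a white ceramic ball of 16 mm diameter and 13 g, lying in the tray (all four are alike)
- ball_3_center (a point): centre of grinding ball 3, a white ceramic ball of 16 mm diameter and 13 g, lying in the tray (all four are alike)
- ball_4_center (a point): centre of grinding ball 4, a white ceramic ball of 16 mm diameter and 13 g, lying in the tray (all four are alike)
- scoop: flat-bottomed aluminium scoop, about 90 g, standing on the pan; origin: on its underside, mid-bowl; z up, lip to -x, handle to +x. Floor 50 mm wide, 2 mm thick, 1 mm lip edge at x = -31; back wall at x = +25 (24 high); 21 high sides from x = -12 back, closing in from 48 to 35 mm apart. Black handle, 16 x 16 x 66 mm, rises from the back wall, leaning 20 degrees to +x; flat sides face +y and -y
- scoop_grip (a point): middle of the black handle: x = +43, z = +58 mm in the scoop's frame; grasp across y (16 mm); the handle's top is 31 mm higher
- scoop_lip (a point): middle of the scoop's lip edge
- pan: fixed round stainless pan, 138 mm across, 8 mm high, on the bench; the scoop's parking place; origin: middle of its underside
- mortar: loose white porcelain mortar, 68 mm wide at the rim, 44 mm high, bowl about 50 mm wide at the mouth, its floor 11 mm above the underside, 0.34 kg; origin: middle of its underside; z up
- magnifier: fixed post of the bench magnifier, 64 mm foot, 152 mm high in all, behind the tray; origin: middle of the foot's underside
- magnifier_arm (a joint): angle (rad, -1.6 to 1.6) of the magnifier's level arm about its post: at 0 the arm points along the post's -x, to the robot; positive swings the lens to the robot's right (-y). It stays where left (stiff, about 1 N at the lens). A 12 mm round steel bar from the post to 217 mm out, axis 140 mm above the bench
- magnifier_lens (a point): centre of the magnifier's round lens, in a black rim of 86 mm diameter and 12 mm height, 260 mm from the post's axis and 140 mm above the bench
- magnifier_hinge (a point): point on the arm's upright hinge axis, at the height of the arm (140 mm)
- carton: tall upright carton, 46 x 62 x 163 mm, loose; stands behind on one side and blocks the magnifier's swing to that side; origin: middle of its underside; not to be disturbed
- timer: small flat timer, 66 x 62 x 21 mm, loose, lying on the other side; origin: middle of its underside; not to be disturbed
- ball_1: grinding ball 1, the body of that ball (its axes turn as it rolls)
- ball_2: grinding ball 2, the body of that ball (its axes turn as it rolls)
- ball_3: grinding ball 3, the body of that ball (its axes turn as it rolls)
- ball_4: grinding ball 4, the body of that ball (its axes turn as it rolls)
Not all that is in view belongs to the job. What is shaped like the scoop but blue or pink is not meant.

How it is judged:
On the way, in this order (a step that is already met when the one before it is completed fails the run):
1. the magnifier is swung aside: lens more than 20 cm (horizontally) from the tray's middle (horizontal distance between magnifier_lens and tray above 0.2 m), for 0.2 s.
2. a ball is carried in the scoop, lifted off the tray (horizontal distance between magnifier_lens and tray above 0.2 m and ((x of ball_1_center in the frame of scoop between -0.033 and 0.027 m and y of ball_1_center in the frame of scoop between -0.023 and 0.023 m and z of ball_1_center in the frame of scoop between 0.003 and 0.03 m and height (world z) of ball_1_center above 0.045 m) or (x of ball_2_center in the frame of scoop between -0.033 and 0.027 m and y of ball_2_center in the frame of scoop between -0.023 and 0.023 m and z of ball_2_center in the frame of scoop between 0.003 and 0.03 m and height (world z) of ball_2_center above 0.045 m) or (x of ball_3_center in the frame of scoop between -0.033 and 0.027 m and y of ball_3_center in the frame of scoop between -0.023 and 0.023 m and z of ball_3_center in the frame of scoop between 0.003 and 0.03 m and height (world z) of ball_3_center above 0.045 m) or (x of ball_4_center in the frame of scoop between -0.033 and 0.027 m and y of ball_4_center in the frame of scoop between -0.023 and 0.023 m and z of ball_4_center in the frame of scoop between 0.003 and 0.03 m and height (world z) of ball_4_center above 0.045 m))), for 0.1 s.
At the end, for the whole second after the job is handed in: All four balls in the mortar (within 30 mm of its axis, 10 to 50 mm above its underside); mortar upright, within 30 mm of its start; scoop at rest and upright (7 degrees) on the pan, within 35 mm of its middle; lens more than 20 cm from the tray's middle (horizontal distance between each of ball_1_center, ball_2_center, ball_3_center, ball_4_center and mortar below 0.03 m and z of ball_1_center in the frame of mortar between 0.01 and 0.05 m and z of ball_2_center in the frame of mortar between 0.01 and 0.05 m and z of ball_3_center in the frame of mortar between 0.01 and 0.05 m and z of ball_4_center in the frame of mortar between 0.01 and 0.05 m and horizontal distance between magnifier_lens and tray above 0.2 m and horizontal distance between scoop and pan below 0.035 m and angle between each of scoop, mortar's own z axis and vertical below 0.12 rad and z of scoop in the frame of pan between 0.004 and 0.013 m and linear speed of scoop below 0.03 m/s and distance of mortar from where it was at the start of the episode below 0.03 m); the robot touches nothing.
It fails at once if the gripper touches a ball (contact force between the fingers and ball_1 above 0.3 N or contact force between the fingers and ball_2 above 0.3 N or contact force between the fingers and ball_3 above 0.3 N or contact force between the fingers and ball_4 above 0.3 N).
It fails at once if the carton or the timer is shifted by more than 20 mm or tipped (distance of any of carton, timer from where it was at the start of the episode above 0.02 m or angle between carton's own z axis and vertical above 0.3 rad).
It fails at once if the mortar is tipped by more than 25 degrees (angle between mortar's own z axis and vertical above 0.44 rad).
It also fails if it takes over 72 s, if anything falls off the work surface, if the arm or the gripper's body presses on something with over 40 N, if the wrist force passes 120 N, or if a joint passes its speed limit or range.

## Working session

There is one attempt and no reset: what is moved stays moved. The work goes in short steps, Python scripts to look and compute and a shell command to move; the robot and the scene stay as the last step left them, time stands still between calls to the robot, and variables do not carry over. Pictures are saved under pics/ and viewed, about 8 in all and at most 12, crops included, and the job is handed in when it is done.

```bash
ls; mkdir -p pics
cat > h.py <<'E'
import numpy as np,cv2
from plant import readout,optics,robot
from scipy.spatial.transform import Rotation as Rn
def cam(n,save=None):
    c=optics.read_camera(n)
    c['I']=np.array(c['intrinsics']);c['R']=np.array(c['R']);c['t']=np.array(c['t'])
    if save: cv2.imwrite('pics/'+save,c['frame'][:,:,::-1])
    np.savez('/tmp/'+n+'.npz',**{k:c[k] for k in('frame','depth','I','R','t')})
    return c
def load(n): return dict(np.load('/tmp/'+n+'.npz'))
def cloud(c):
    v,u=np.mgrid[:480,:640];d=c['depth']
    p=np.stack([(u-c['I'][0,2])/c['I'][0,0]*d,(v-c['I'][1,2])/c['I'][1,1]*d,d],-1)
    P=(p-c['t'])@c['R'];P[d==0]=np.nan
    return P
def ray(c,u,v,z):
    r=c['R'].T@np.array([(u-c['I'][0,2])/c['I'][0,0],(v-c['I'][1,2])/c['I'][1,1],1]);o=-c['R'].T@c['t']
    return o+r*(z-o[2])/r[2]
E
python3 - <<'E'
from h import *
a=cam('scene','s1.png');b=cam('side','d1.png')
for c in(a,b): print(-c['R'].T@c['t'],c['I'][0,0])
s=readout.read_state();print(s)
E
```

```text
pics
[-0.45476044  0.49797533  0.67655429] 606.3079877672781
[ 0.60742838 -0.9928752   0.8325521 ] 468.3783963010704
{'t': 0.1, 'q': array([-1.30036865e+00,  1.31107026e-01,  1.48914031e+00, -1.50186289e-06,
        1.52297072e+00, -8.53652103e-02]), 'dq': array([-0.00116469, -0.00123235, -0.00134713, -0.00139026,  0.00054233,
        0.00101831]), 'joint_torque': array([ 1.29643704e-03, -5.61341465e+01, -4.93096197e+01,  7.71013205e-02,
        2.91504170e-02, -2.64220824e-05]), 'tool_pos': array([ 0.20891318, -0.56194926,  0.22869605]), 'orientation': array([-1.35570919,  0.94412751, -0.94205969]), 'force': array([-0.73674231,  0.55190671,  0.22547291]), 'wrist_torque': array([ 0.01005844,  0.06231102, -0.02365006]), 'opening': 0.09315051067041157}
```

View images.

View pics/s1.png

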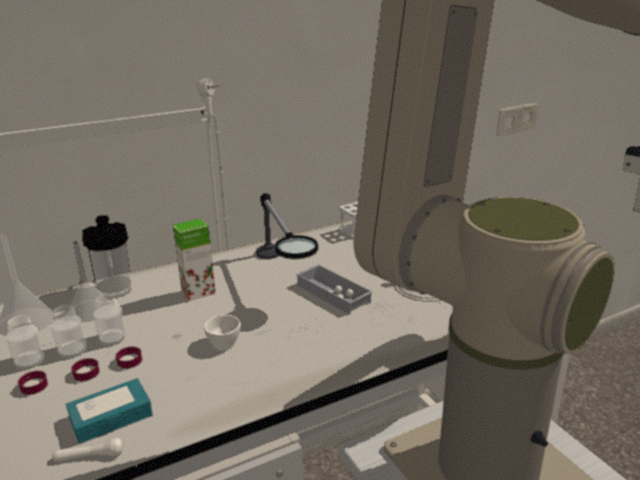

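View pics/d1.png

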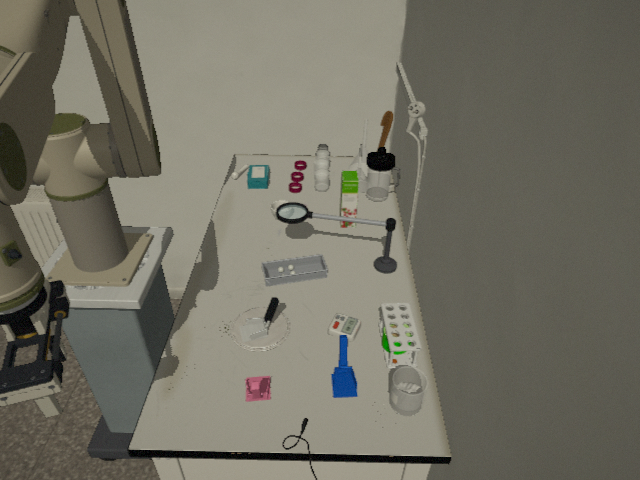

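Run:
```python
from h import *
b=load('side');a=load('scene');P=cloud(b);Q=cloud(a)
def near(C,u,v): return np.round(np.nanmedian(C[v-1:v+2,u-1:u+2].reshape(-1,3),0),3)
for n,u,v,z in [('foot',386,265,.01),('posttop',390,224,.15),('lens',292,213,.14),('tray nl',263,263,.03),('tray fl',322,257,.03),('tray fr',327,276,.03),('tray nr',268,283,.03),('b1',281,269,.011),('b2',291,267,.011),('b3',291,273,.011),('pan',260,328,.008),('panL',231,328,.008),('panR',290,328,.008),('handle top',274,300,.097),('scoopbowl',258,328,.03),('timer',345,326,.02),('mortar',283,206,.044),('carton',349,222,.0)]:
    print(n,ray(b,u,v,z).round(3),near(P,u,v))
for n,u,v,z in [('lens',296,246,.14),('mortar',222,328,.044),('post',266,197,.15),('b',338,290,.011),('b',348,294,.011),('trayL',297,285,.03),('trayF',318,268,.03),('trayR',370,294,.03),('trayN',350,307,.03)]:
    print('S',n,ray(a,u,v,z).round(3),near(Q,u,v))
for c,n in((b,'dc'),(a,'sc')):
    pass
im=b['frame'][195:345,215:375,::-1]
A=cv2.resize(im,None,fx=5,fy=4,interpolation=cv2.INTER_CUBIC)
cv2.imwrite('pics/c1.png',A)
```

```text
foot [ 0.784 -0.01   0.01 ] [ 0.782 -0.017  0.017]
posttop [ 0.779 -0.014  0.15 ] [ 0.779 -0.014  0.149]
lens [0.526 0.041 0.14 ] [0.526 0.034 0.146]
tray nl [ 0.451 -0.037  0.03 ] [ 0.451 -0.034  0.028]
tray fl [ 0.608 -0.006  0.03 ] [ 0.608 -0.004  0.03 ]
tray fr [ 0.622 -0.083  0.03 ] [ 0.623 -0.052  0.002]
tray nr [ 0.473 -0.115  0.03 ] [ 0.47  -0.094  0.01 ]
b1 [ 0.499 -0.038  0.011] [ 0.5   -0.046  0.017]
b2 [ 0.525 -0.028  0.011] [ 0.526 -0.037  0.018]
b3 [ 0.527 -0.053  0.011] [ 0.527 -0.06   0.019]
pan [ 0.467 -0.246  0.008] [ 0.468 -0.249  0.011]
panL [ 0.4   -0.248  0.008] [ 0.399 -0.244  0.003]
panR [ 0.537 -0.244  0.008] [ 0.536 -0.237  0.001]
handle top [ 0.503 -0.244  0.097] [ 0.504 -0.246  0.099]
scoopbowl [ 0.466 -0.267  0.03 ] [ 0.463 -0.249  0.011]
timer [ 0.665 -0.245  0.02 ] [ 0.665 -0.245  0.02 ]
mortar [0.484 0.222 0.044] [0.5   0.068 0.145]
carton [0.69  0.207 0.   ] [0.685 0.173 0.022]
S lens [0.525 0.041 0.14 ] [0.518 0.044 0.144]
S mortar [0.463 0.227 0.044] [0.498 0.216 0.019]
S post [ 0.773 -0.003  0.15 ] [ 0.767 -0.     0.152]
S b [ 0.525 -0.055  0.011] [ 0.521 -0.052  0.013]
S b [ 0.5   -0.065  0.011] [ 0.498 -0.063  0.012]
S trayL [0.558 0.027 0.03 ] [0.602 0.006 0.   ]
S trayF [ 0.602 -0.047  0.03 ] [ 0.614 -0.053  0.024]
S trayR [ 0.45  -0.088  0.03 ] [ 0.459 -0.095  0.023]
S trayN [ 0.428 -0.027  0.03 ] [ 0.446 -0.037  0.015]
```

View pics/c1.png

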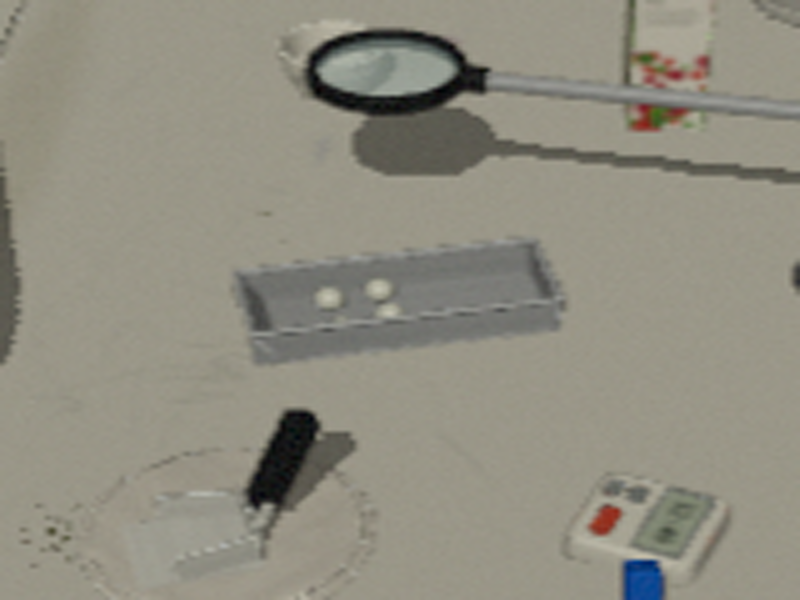

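```bash
cat >> h.py <<'E'
def st(): 
    s=readout.read_state(); return s,np.array(s['tool_pos']),Rn.from_rotvec(s['orientation'])
def go(target=None,R=None):
    "shift in current tool axes (cm) and turn (deg, tool axes) to reach the target"
    s,p,r=st()
    if target is not None: print('shift cm',(r.inv().apply(np.array(target)-p)*100).round(2))
    if R is not None: print('turn deg',np.degrees((r.inv()*R).as_rotvec()).round(2))
def tool(yaw,pitch=0,flip=1):
    "fingers down, jaw axis x = flip*left normal of yaw; pitch>0 leans the body back to -x (lip down)"
    a=np.radians(yaw); X=np.array([-np.sin(a),np.cos(a),0])*flip; Y=np.array([0,0,-1.]); Z=np.cross(X,Y)
    return Rn.from_rotvec(np.array([np.sin(a),-np.cos(a),0])*np.radians(pitch))*Rn.from_matrix(np.stack([X,Y,Z],1))
E
python3 - <<'E'
from h import *
s,p,r=st();print(r.as_matrix().round(3))
go([.43,-.16,.32])
for f in(1,-1): go(None,tool(11,0,f))
W=cam('wrist');print(-W['R'].T@W['t']-p, (W['R']@r.as_matrix()).round(2),W['I'][0,0])
E
```

```text
[[ 0.348 -0.     0.937]
 [-0.937  0.002  0.348]
 [-0.002 -1.     0.   ]]
shift cm [-29.99  -9.08  34.73]
turn deg [-1.4000e-01 -1.7061e+02  0.0000e+00]
turn deg [-0.    9.39 -0.09]
[0.06582517 0.02485931 0.1545509 ] [[ 1.   -0.   -0.  ]
 [-0.   -0.26 -0.97]
 [ 0.    0.97 -0.26]] 424.6147231783321
```

```bash
R='[-0,0,0,0,0,0,0]'
python3 -m creep '[[[0.9,-3,-0.9,3.5,0,1.2,0],[0.9,-3,-0.9,3.5,0,1.2,0],[0.9,-3,-0.9,3.5,0,1.2,0],[0.9,-3,-0.9,3.5,0,1.2,0],[0.9,-3,-0.9,3.5,0,1.2,0],[0.9,-3,-0.9,3.5,0,1.2,0],[0.9,-3,-0.9,3.5,0,1.2,0],[0.9,-3,-0.9,3.5,0,1.2,0]]]'
python3 - <<'E'
from h import *
s,p,r=st();print(p,r.as_matrix().round(3))
go([.43,-.16,.32],tool(11,0,-1))
E
```

```text
t: 0.95
tool_pos: [0.4133, -0.2461, 0.2979]
orientation: [-1.281, 1.09, -1.073]
force: [0.9, -1.0, 0.4]
opening: 0.0337
[ 0.41327905 -0.24612413  0.2979382 ] [[ 0.17  -0.005  0.985]
 [-0.985  0.01   0.171]
 [-0.01  -1.    -0.003]]
shift cm [-8.22 -2.13  3.11]
turn deg [ 0.18 -1.18 -0.6 ]
```

Run:
```python
from h import *
c=cam('wrist','w1.png'); print(-c['R'].T@c['t'])
```

```text
[ 0.48321556 -0.2350496   0.45224777]
```

View pics/w1.png

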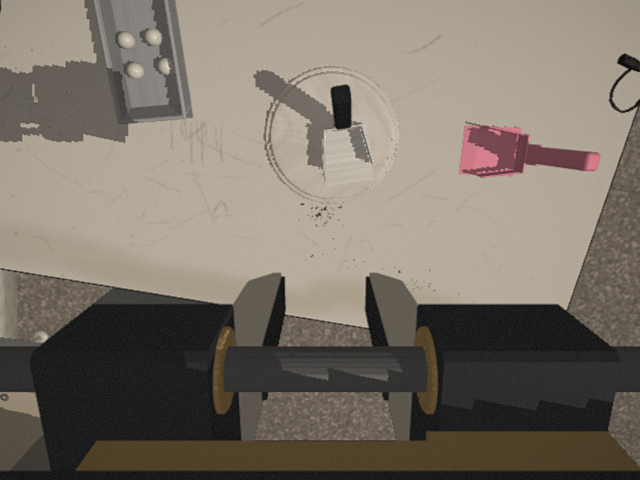

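Run:
```python
from h import *
c=load('wrist');P=cloud(c);f=c['frame'].astype(int)
for b in[(126,40),(153,37),(135,70),(165,66)]: print('ball',ray(c,*b,.011).round(3))
for n,u,v,z in[('tray nL rim',122,121,.03),('nR rim',190,117,.03),('lipL',327,184,.009),('lipR',373,180,.009),('panL',264,135,.008),('panR',399,135,.008),('panT',331,66,.008),('panB',331,203,.008),]: print(n,ray(c,u,v,z).round(3))
m=(f.max(-1)<60);m[:70]=0;m[140:]=0;m[:,:315]=0;m[:,370:]=0
pts=P[m];pts=pts[(pts[:,2]>.02)]
print('handle',len(pts),np.nanmin(pts,0),np.nanmax(pts,0))
t=pts[pts[:,2]>.085];print('top',t.mean(0).round(4));k=pts[(pts[:,2]>.04)&(pts[:,2]<.08)];print('mid',k.mean(0).round(4))
# tray rim points from wrist and side: heights 26..34 near tray
for n in('wrist','side'):
    d=load(n);Q=cloud(d).reshape(-1,3);q=Q[(Q[:,2]>.024)&(Q[:,2]<.036)&(Q[:,0]>.42)&(Q[:,0]<.66)&(Q[:,1]>-.14)&(Q[:,1]<.03)]
    h=cv2.minAreaRect(q[:,:2].astype(np.float32)*1000);print(n,len(q),h,cv2.boxPoints(h).round())
```

```text
ball [ 0.522 -0.029  0.011]
ball [ 0.529 -0.055  0.011]
ball [ 0.496 -0.039  0.011]
ball [ 0.505 -0.068  0.011]
tray nL rim [ 0.447 -0.038  0.03 ]
nR rim [ 0.462 -0.103  0.03 ]
lipL [ 0.417 -0.244  0.009]
lipR [ 0.43  -0.291  0.009]
panL [ 0.456 -0.172  0.008]
panR [ 0.479 -0.308  0.008]
panT [ 0.532 -0.228  0.008]
panB [ 0.398 -0.252  0.008]
handle 735 [ 0.47572437 -0.25520014  0.04033601] [ 0.51073777 -0.23249131  0.09950996]
top [ 0.5006 -0.2413  0.0952]
mid [ 0.4841 -0.2466  0.0616]
wrist 1842 ((504.33441162109375, -51.71647262573242), (109.31487274169922, 68.9022445678711), 14.309138298034668) [[443. -32.]
 [460. -99.]
 [566. -72.]
 [549.  -5.]]
side 369 ((533.7884521484375, -45.54925537109375), (167.96791076660156, 72.42536163330078), 14.694875717163086) [[ 443.  -32.]
 [ 462. -102.]
 [ 624.  -59.]
 [ 606.   11.]]
```

```bash
python3 -m creep '[[[1,-3.6,0.4,3.2,0,0,0],[1,-3.6,0.4,3.2,0,0,0],[1,-3.6,0.4,3.2,0,0,0],[1,-3.6,0.4,3.2,0,0,0],[1,-3.6,0.4,3.2,0,0,0],[1,-3.6,0.4,3.2,0,0,0],[1,-3.6,0.4,3.2,0,0,0],[1,-3.6,0.4,3.2,0,0,0]]]'
python3 - <<'E'
from h import *
print(st()[2].as_matrix().round(3))
go([.62,.085,.125],tool(10,0,-1))
E
```

```text
t: 1.8
tool_pos: [0.6211, 0.0908, 0.2703]
orientation: [-1.279, 1.084, -1.077]
force: [1.0, -1.1, 0.7]
opening: 0.0006
[[ 0.171  0.001  0.985]
 [-0.985  0.008  0.171]
 [-0.008 -1.     0.002]]
shift cm [ 0.67 14.52 -0.24]
turn deg [-0.14 -0.14 -0.44]
```

```bash
python3 -m creep '[[[1,0,3,0,0,0,0],[1,0.1,3,0,0,0,0],[1,0.1,3,0,0,0,0],[1,0.2,3,0,0,0,0],[1,0.2,2.2,0,0,0,0],[1,2,0,-0.6,0,0,0],[1,2,0,-0.6,0,0,0],[1,1.7,0,-0.7,0,0,0]]]'
python3 -m creep '[[[1,1.7,0,-0.7,0,0,0],[1,2,0,-0.2,0,0,0],[1,2,0,-0.2,0,0,0],[1,2,0,-0.3,0,0,0],[1,2,0,0.5,0,0,0],[1,2,0,0.5,0,0,0],[1,2,0,0.5,0,0,0],[1,0,0,0,0,0,0]]]'
python3 - <<'E'
from h import *
print(st()[1],st()[0]['force'])
go([.675,-.149,.125]);go([.72,-.175,.125],tool(10,0,-1))
E
```

```text
t: 2.6
tool_pos: [0.6134, 0.0345, 0.1149]
orientation: [-1.288, 1.08, -1.059]
force: [1.0, -0.2, 0.9]
opening: 0.0008
t: 3.4
tool_pos: [0.6376, -0.1077, 0.1092]
orientation: [-1.289, 1.085, -1.054]
force: [0.1, 0.1, 0.6]
opening: 0.0001
[ 0.63761447 -0.10766413  0.10922741] [0.07099543 0.05696352 0.55032739]
shift cm [ 4.73 -1.68  2.89]
shift cm [ 8.12 -1.77  6.82]
turn deg [ 0.57  0.74 -0.9 ]
```

```bash
python3 -m creep '[[[1,1.6,-0.4,1,0,0,0],[1,1.6,-0.4,1,0,0,0],[1,1.6,-0.4,1,0,0,0],[1,1.2,-0.2,1.3,0,0,0],[1,1.2,-0.2,1.3,0,0,0],[1,1,0,1.3,0,0,0],[1,0,0,0,0,0,0],[1,0,0,0,0,0,0]]]'
python3 - <<'E'
from h import *
b=cam('side','d2.png');f=b['frame'].astype(int);P=cloud(b)
print(st()[1],st()[0]['force'])
Q=P.reshape(-1,3);q=Q[(Q[:,2]>.125)&(Q[:,2]<.155)&(Q[:,0]>.4)&(Q[:,0]<.85)&(Q[:,1]>-.36)&(Q[:,1]<.1)]
m=(f.max(-1)<60)&(P[:,:,2]>.13)&(P[:,:,2]<.16)&(P[:,:,1]<-.18)
print(m.sum(),np.nanmin(P[m],0),np.nanmax(P[m],0))
E
```

```text
t: 4.2
tool_pos: [0.7178, -0.1708, 0.117]
orientation: [-1.293, 1.095, -1.04]
force: [0.8, 0.1, -0.1]
opening: 0.0005
[ 0.71767777 -0.17070859  0.11701743] [ 0.10068651  0.63726807 -0.62253307]
386 [ 0.68796929 -0.30268532  0.13412434] [ 0.77191204 -0.21074751  0.15193934]
```

View pics/d2.png

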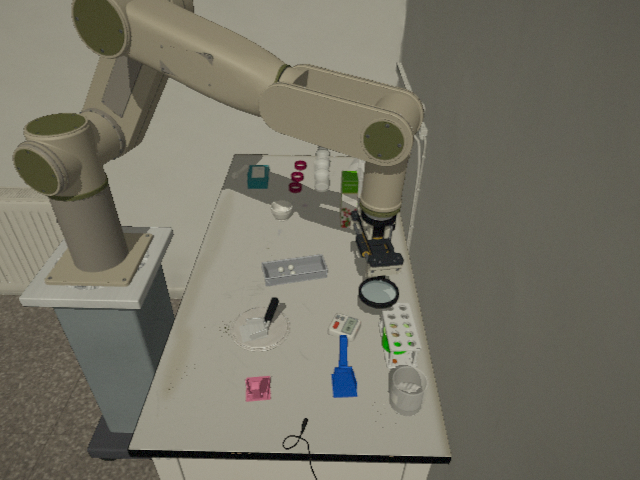

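```bash
python3 -m creep '[[[1,-2,-0.5,-1.5,0,0,0],[1,-2,-3,-1,0,0,0],[0.5,0,-4,0,0,0,0],[0.5,0,-4,0,0,0,0],[0.5,1,-1,-4,0,-1.2,0],[0.5,1.4,0,-4,0,-1.2,0],[0.5,1.4,0,-4,0,-1.2,0],[0.5,1.4,0,-4,0,-1.2,0]]]'
python3 - <<'E'
from h import *
print(st()[1],st()[2].as_matrix().round(3))
go([.494,-.2455,.20],tool(15.5,0,-1))
b=load('side');print('mortar',ray(b,282,210,.044))
f=b['frame'].astype(int);m=np.zeros((480,640),bool);m[195:225,262:300]=1
P=cloud(b);k=m&(P[:,:,2]>.038)&(P[:,:,2]<.05);print(k.sum(),cv2.minEnclosingCircle((P[k][:,:2]*1000).astype(np.float32)))
E
```

```text
t: 5.05
tool_pos: [0.536, -0.2166, 0.2464]
orientation: [-1.332, 1.028, -0.961]
force: [-0.9, -0.3, -0.6]
opening: 0.0434
[ 0.53604987 -0.21659995  0.24635374] [[ 0.283 -0.033  0.959]
 [-0.959  0.023  0.284]
 [-0.032 -0.999 -0.025]]
shift cm [ 1.73  4.7  -4.74]
turn deg [ 1.43  0.97 -1.8 ]
mortar [0.48303935 0.19911754 0.044     ]
110 ((475.1391906738281, 221.80364990234375), 37.06240463256836)
```

```bash
python3 -m creep '[[[0.5,0.6,2,-1.6,0.5,0.4,-0.6],[0.5,0.6,2,-1.6,0.5,0.4,-0.6],[0.5,0.5,2,-1.5,0.5,0.2,-0.6],[0.5,0,1,0,0,0,0],[0.5,0,0,0,0,0,0],[0.5,0,0,0,0,0,0],[0.5,0,0,0,0,0,0],[0.5,0,0,0,0,0,0]]]'
python3 - <<'E'
from h import *
c=cam('wrist','w2.png');P=cloud(c);f=c['frame'].astype(int)
print(st()[1],st()[2].as_matrix().round(3));go([.494,-.2455,.12],tool(15.5,0,-1))
k=(f.max(-1)<75)&(P[:,:,2]>.03)&(P[:,:,2]<.105)&(abs(P[:,:,0]-.494)<.05)&(abs(P[:,:,1]+.245)<.04)
q=P[k];print(k.sum())
for lo in np.arange(.03,.105,.01):
    t=q[(q[:,2]>lo)&(q[:,2]<lo+.01)]
    if len(t)>5: print(lo.round(2),len(t),t.mean(0).round(4),np.ptp(t,0).round(4))
E
```

```text
t: 5.85
tool_pos: [0.489, -0.2448, 0.179]
orientation: [-1.323, 1.002, -1.016]
force: [-0.5, 0.3, 0.6]
opening: 0.046
[ 0.48907834 -0.2448808   0.17913958] [[ 0.265  0.008  0.964]
 [-0.964 -0.004  0.265]
 [ 0.006 -1.     0.007]]
shift cm [0.15 5.92 0.42]
turn deg [-0.39 -0.11  0.35]
846
0.04 18 [ 0.4787 -0.2493  0.0452] [0.0047 0.0131 0.0097]
0.05 27 [ 0.4818 -0.2478  0.0549] [0.0063 0.0126 0.0099]
0.06 28 [ 0.4852 -0.2461  0.0651] [0.0067 0.014  0.0092]
0.07 32 [ 0.489  -0.2461  0.075 ] [0.0066 0.0136 0.0089]
0.08 39 [ 0.4922 -0.2437  0.0853] [0.0071 0.0134 0.0096]
0.09 701 [ 0.5031 -0.2406  0.0961] [0.0185 0.0177 0.0085]
```

View pics/w2.png

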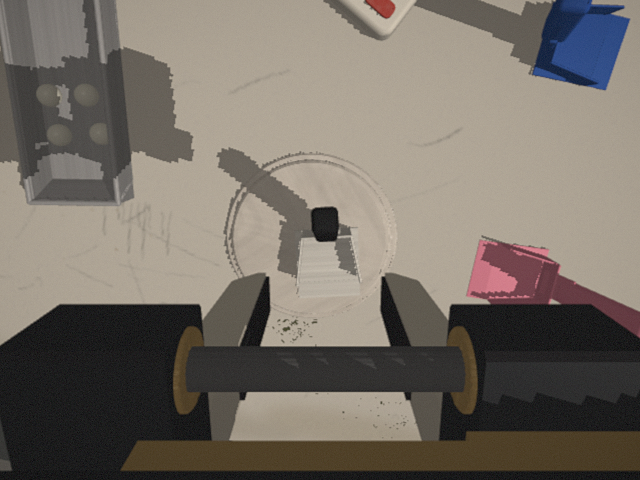

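```bash
python3 - <<'E'
from h import *
c=load('wrist')
L=ray(c,298,298,.010);Rr=ray(c,361,295,.010);d=L-Rr;print(L,Rr,np.linalg.norm(d),np.degrees(np.arctan2(-d[0],d[1])))
m=(L+Rr)/2;print('lip',m)
for yaw in(15,18): a=np.radians(yaw);print(m+[.074*np.cos(a),.074*np.sin(a),0])
ps=[ray(c,u,v,.008)[:2] for u,v in((226,236),(397,232),(312,152),(314,317))];print('pan',np.round(ps,3),np.mean(ps,0))
go([.495,-.2445,.062],tool(16,0,-1))
E
cp /tmp/wrist.npz /tmp/wrist_w2.npz
```

```text
[ 0.4157388  -0.24251999  0.01      ] [ 0.43183073 -0.29167709  0.01      ] 0.05172398281744679 18.126225704109867
lip [ 0.42378476 -0.26709854  0.01      ]
[ 0.49526327 -0.24794593  0.01      ]
[ 0.49416295 -0.24423129  0.01      ]
pan [[ 0.451 -0.174]
 [ 0.49  -0.304]
 [ 0.533 -0.223]
 [ 0.402 -0.26 ]] [ 0.46891966 -0.24041988]
shift cm [ 0.05 11.72  0.5 ]
turn deg [-0.39 -0.61  0.35]
```

```bash
python3 -m creep '[[[0.5,0.1,2,0.2,-0.2,-1,0.2],[0.5,0,2,0.2,-0.2,-1,0.2],[0.5,0,2,0.1,0,-0.1,0],[0.5,0,2,0,0,0,0],[0.5,0,2,0,0,0,0],[0.5,0,1.2,0,0,0,0],[0.5,0,0.3,0,0,0,0],[0.5,0,0,0,0,0,0]]]'
python3 - <<'E'
from h import *
go([.495,-.2442,.062],tool(17.5,0,-1))
E
```

```text
t: 6.7
tool_pos: [0.5014, -0.2457, 0.0661]
orientation: [-1.339, 0.97, -0.985]
force: [-0.0, -0.4, 0.2]
opening: 0.0462
shift cm [-0.34  0.41 -0.57]
turn deg [-0.36  0.28  0.36]
```

```bash
python3 -m creep '[[[0.5,-0.3,0.2,-0.5,-0.3,0.3,0.3],[0.5,0,0.2,0,0,0,0],[1,0,0,0,0,0,0],[1,0,0,0,0,0,0],[1,0,0,0,0,0,0],[1,0,0,0,0,0,0],[1,0,0,0,0,0,0],[1,0,0,0,0,0,0]]]' 40
python3 - <<'E'
from h import *
s=st();print(s[0]['force'],s[2].as_matrix().round(3));go([.495,-.2442,.062],tool(17.5,0,-1))
E
```

```text
t: 7.5
tool_pos: [0.4978, -0.2457, 0.0662]
orientation: [-1.337, 0.976, -0.988]
force: [0.2, 0.7, -0.9]
opening: 0.0159
[ 0.21834843  0.6840251  -0.88963266] [[ 0.3    0.006  0.954]
 [-0.954 -0.004  0.3  ]
 [ 0.005 -1.     0.005]]
shift cm [-0.23  0.41 -0.22]
turn deg [-0.29 -0.05  0.31]
```

```bash
python3 -m creep '[[[1,0,-2,0,0,0,0],[1,0,-3,0,0,0,0],[1,0,-3,0,0,0,0],[1,-2.5,-2,1.2,0,1,0],[1,-2.5,-1,1.2,0,1,0],[1,-2.5,0,1.2,0,1,0],[1,-2.5,0,1.2,0,1,0],[1,0,0,0,0,0,0]]]'
python3 - <<'E'
from h import *
c=cam('wrist','w3.png');P=cloud(c).reshape(-1,3);s=st();print(s[1],s[0]['opening'],s[2].as_matrix().round(3))
q=P[(P[:,2]>.024)&(P[:,2]<.036)&(P[:,0]>.42)&(P[:,0]<.66)&(P[:,1]>-.12)&(P[:,1]<.03)]
h=cv2.minAreaRect(q[:,:2].astype(np.float32)*1000);print(len(q),h,cv2.boxPoints(h).round())
E
```

```text
t: 8.3
tool_pos: [0.5153, -0.1328, 0.1791]
orientation: [-1.307, 1.035, -1.043]
force: [0.3, -0.3, -0.2]
opening: 0.0155
[ 0.51499303 -0.134128    0.1789605 ] 0.015879298419597006 [[ 0.227  0.004  0.974]
 [-0.974 -0.003  0.227]
 [ 0.003 -1.     0.004]]
5119 ((532.4502563476562, -44.34101867675781), (168.21316528320312, 68.48019409179688), 14.565120697021484) [[442. -32.]
 [460. -99.]
 [622. -56.]
 [605.  10.]]
```

View pics/w3.png

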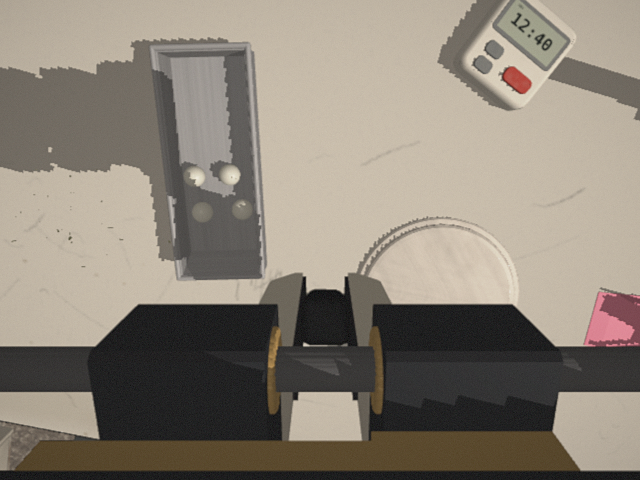

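Run:
```python
from h import *
c=load('wrist')
K=np.array([ray(c,u,v,.03)[:2] for u,v in((151,45),(251,43),(266,277),(178,279))]);print(K.round(4))
L=[np.linalg.norm(K[i]-K[(i+1)%4]) for i in range(4)];print(np.round(L,4))
e=K[0]-K[3]+K[1]-K[2];yaw=np.arctan2(e[1],e[0]);print('yaw',np.degrees(yaw),[np.degrees(np.arctan2(*(K[i]-K[j])[::-1])) for i,j in((0,3),(1,2))])
ce=K.mean(0);ex=np.array([np.cos(yaw),np.sin(yaw)]);ey=np.array([-ex[1],ex[0]]);o=ce-.005*ex;print('centre',ce,'origin',o)
for b in((195,177),(230,175),(203,212),(242,210)):
    d=ray(c,*b,.011)[:2]-o;print('ball',(d@ex).round(4),(d@ey).round(4))
```

```text
[[ 0.6049  0.0065]
 [ 0.6211 -0.0579]
 [ 0.4616 -0.0992]
 [ 0.445  -0.0343]]
[0.0663 0.1648 0.067  0.1651]
yaw 14.410210740879286 [np.float64(14.297318710426309), np.float64(14.523281899320232)]
centre [ 0.53315653 -0.04621942] origin [ 0.52831383 -0.04746374]
ball -0.0026 0.0186
ball -0.0018 -0.0081
ball -0.0299 0.0151
ball -0.029 -0.0152
```

```bash
python3 -m creep '[[[1,-1.6,0,2.3,0,-0.4,0],[1,-1.6,0,2.3,0,-0.4,0],[1,-1.6,0,2.3,0,-0.4,0],[1,-1.6,1,2.3,0,0,0],[1,-1.6,2,2.3,0,0,0],[1,0,2,0,0,0,0],[1,0,0,0,0,0,0],[1,0,0,0,0,0,0]]]'
python3 - <<'E'
from h import *
s=st();print(s[1],s[0]['force']);go([.6097,-.0266,.12],tool(14.4,2,-1));print(tool(14.4,2,-1).as_matrix().round(3))
E
```

```text
t: 9.15
tool_pos: [0.6106, -0.0336, 0.1261]
orientation: [-1.32, 1.02, -1.03]
force: [0.7, -1.1, -0.6]
opening: 0.0157
[ 0.61059775 -0.03358962  0.12609922] [ 0.71153683 -1.11231546 -0.62945178]
shift cm [-0.7   0.61  0.08]
turn deg [ 1.95 -0.17  0.41]
[[ 0.249  0.034  0.968]
 [-0.969  0.009  0.249]
 [-0.    -0.999  0.035]]
```

```bash
python3 -m creep '[[[1,-0.7,0,0,1,0,0.2],[1,0,1,0,1,0,0.2],[1,0,1.2,0,0,0,0],[1,0,1.2,0,0,0,0],[1,0,1.2,0,0,0,0],[1,0,0.8,0,0,0,0],[1,0,0,0,0,0,0],[1,0,0,0,0,0,0]]]'
python3 - <<'E'
from h import *
s=st();print(s[1],s[0]['force']);go([.6097,-.0266,.0637],tool(14.4,2,-1))
E
```

```text
t: 9.95
tool_pos: [0.6119, -0.0286, 0.0732]
orientation: [-1.281, 0.999, -1.045]
force: [0.6, -0.7, -0.8]
opening: 0.0163
[ 0.61190706 -0.02859073  0.07319365] [ 0.55338984 -0.74673811 -0.83826832]
shift cm [-0.25  0.94 -0.21]
turn deg [-0.48 -0.38  0.11]
```

```bash
python3 -m creep '[[[1,-0.2,0.3,-0.2,0,0,0],[1,0,0.3,0,0,0,0],[1,0,0.2,0,0,0,0],[1,0,0.2,0,0,0,0],[1,0,0,0,0,0,0],[1,0,0,0,0,0,0],[1,0,0,0,0,0,0],[1,0,0,0,0,0,0]]]'
python3 -m creep '[[[1,0,0.2,0,0,0,0],[1,0,0.2,0,0,0,0],[1,0,0,0,0,0,0],[1,0,0,0,0,0,0],[1,0,0,0,0,0,0],[1,0,0,0,0,0,0],[1,0,0,0,0,0,0],[1,0,0,0,0,0,0]]]'
```

```text
t: 10.75
tool_pos: [0.6111, -0.0269, 0.0642]
orientation: [-1.28, 0.996, -1.046]
force: [-0.7, -0.2, -0.8]
opening: 0.0156
t: 11.55
tool_pos: [0.6132, -0.0264, 0.0627]
orientation: [-1.276, 0.994, -1.049]
force: [-0.9, 0.8, 0.4]
opening: 0.0156
```

```bash
python3 -m creep '[[[1,0,0.2,0,0,0,0],[1,0,0.2,0,0,0,0],[1,0,0.2,0,0,0,0],[1,0,0,0,0,0,0],[1,0,0,0,0,0,0],[1,0,0,0,0,0,0],[1,0,0,0,0,0,0],[1,0,0,0,0,0,0]]]'
python3 - <<'E'
from h import *
s=st();print(s[1],s[0]['force'],s[2].as_matrix().round(3));go([.6097,-.0266,.0637],tool(14.4,2,-1))
c=cam('side');cv2.imwrite('pics/d3.png',cv2.resize(c['frame'][225:305,240:350,::-1],None,fx=7,fy=7,interpolation=cv2.INTER_CUBIC))
E
```

```text
t: 12.35
tool_pos: [0.6161, -0.026, 0.0609]
orientation: [-1.272, 0.99, -1.051]
force: [-1.3, 1.3, 2.2]
opening: 0.0159
[ 0.61614722 -0.02598506  0.06086796] [-1.3071473   1.31919008  2.2094732 ] [[ 0.242  0.054  0.969]
 [-0.97   0.01   0.242]
 [ 0.004 -0.998  0.055]]
shift cm [-0.1  -0.32 -0.62]
turn deg [-1.15 -0.39  0.23]
```

View pics/d3.png

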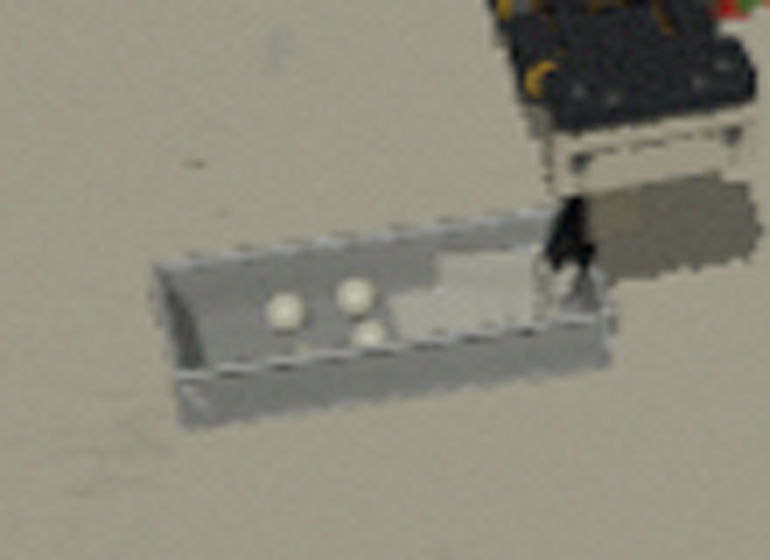

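```bash
python3 -m creep '[[[1,0,0,-0.8,-0.2,0,0],[1,0,0,-0.8,-0.2,0,0],[1,0,0,-0.8,-0.2,0,0],[1,0,0,-0.8,-0.2,0,0],[1,0,0,-0.8,0,0,0],[1,0,0,-0.8,0,0,0],[1,0,0,-0.8,0,0,0],[1,0,0,0,0,0,0]]]'
cat >> h.py <<'E'
def tr():
    "lip in tray frame (mm), pitch, yaw, force"
    s,p,r=st();M=r.as_matrix();ex=np.array([.9685,.249,0]);ey=np.array([-.249,.9685,0])
    lip=p+M[:,1]*.058-M[:,2]*.077
    d=lip-[.5283,-.0475,0];print('lip tray mm',(np.array([d@ex,d@ey,lip[2]])*1000).round(1),'pitch',np.degrees(np.arcsin(M[2,2])).round(2),'yaw',np.degrees(np.arctan2(M[1,2],M[0,2])).round(2),'roll',np.degrees(M[2,0]).round(2),'F',np.round(s['force'],1),'t',s['t'])
E
python3 - <<'E'
from h import *
tr();c=cam('side');cv2.imwrite('pics/d4.png',cv2.resize(c['frame'][225:305,240:350,::-1],None,fx=7,fy=7,interpolation=cv2.INTER_CUBIC))
E
```

```text
t: 13.2
tool_pos: [0.56, -0.0407, 0.0607]
orientation: [-1.28, 0.994, -1.05]
force: [1.4, 0.8, 2.3]
opening: 0.0157
lip tray mm [-41.8  -1.1  -0.9] pitch 2.71 yaw 13.99 roll 0.31 F [1.4 0.8 2.3] t 13.2
```

View pics/d4.png

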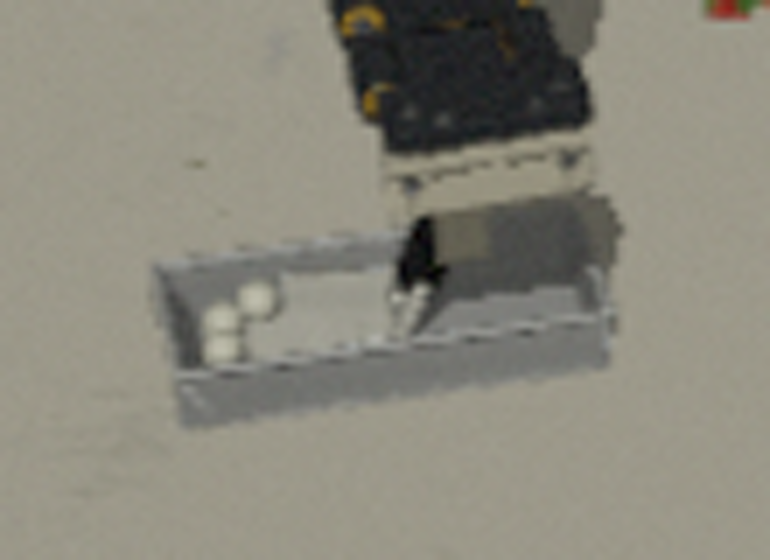

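```bash
python3 -m creep '[[[1,0,0,-0.5,0,0,0],[1,0,0,-0.5,0,0,0],[1,0,0,-0.5,0,0,0],[1,0,0,-0.5,0,0,0],[1,0,0,-0.5,0,0,0],[1,0,0,0,0,0,0],[1,0,0,0,0,0,0],[1,0,0,0,0,0,0]]]'
python3 - <<'E'
from h import *
tr();c=cam('side');cv2.imwrite('pics/d5.png',cv2.resize(c['frame'][225:305,240:350,::-1],None,fx=7,fy=7,interpolation=cv2.INTER_CUBIC))
E
```

```text
t: 14.05
tool_pos: [0.5406, -0.0448, 0.0627]
orientation: [-1.266, 0.984, -1.057]
force: [3.9, 1.5, 3.1]
opening: 0.0157
lip tray mm [-60.6  -0.2  -0.1] pitch 3.65 yaw 13.96 roll 0.33 F [3.9 1.5 3.1] t 14.05
```

View pics/d5.png

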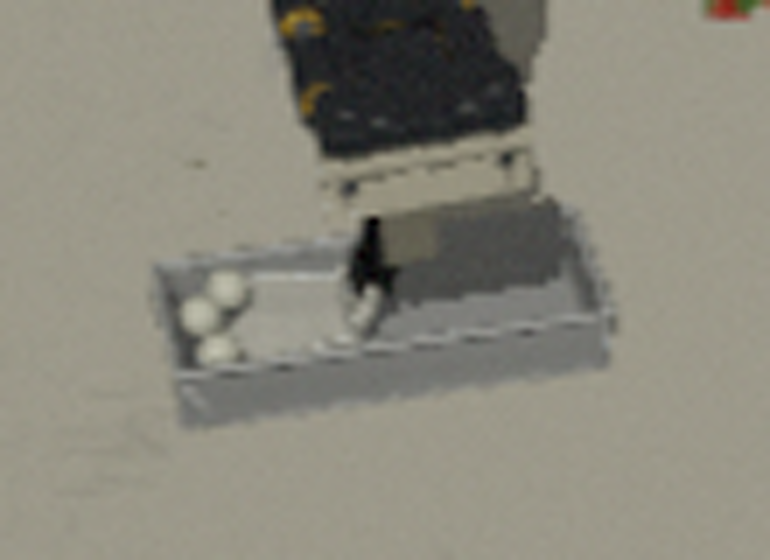

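```bash
python3 -m creep '[[[1,0,0,-0.1,-4,0,0],[1,0,0,0,-4,0,0],[1,0,0,0.1,-4,0,0],[1,0,0,0.1,-4,0,0],[1,0,0,0.1,-4,0,0],[1,0,0,0.1,-4,0,0],[1,0,0,0,0,0,0],[1,0,0,0,0,0,0]]]'
cat >> h.py <<'E'
def balls(n,z0=.0):
    "white blobs near the tray/scoop: centroid px and depth point"
    c=cam(n);P=cloud(c);f=c['frame'];hsv=cv2.cvtColor(f,cv2.COLOR_RGB2HSV)
    return c,P,f,hsv
E
python3 - <<'E'
from h import *
tr();c=cam('side');g=c['frame'][225:305,240:350];cv2.imwrite('pics/d6.png',cv2.resize(g[:,:,::-1],None,fx=7,fy=7,interpolation=cv2.INTER_CUBIC))
E
```

```text
t: 14.9
tool_pos: [0.5399, -0.0447, 0.0566]
orientation: [-1.619, 1.264, -0.863]
force: [6.2, 1.4, 6.1]
opening: 0.016
lip tray mm [-81.    0.6  31.1] pitch -21.65 yaw 13.77 roll 0.27 F [6.2 1.4 6.1] t 14.9
```

View pics/d6.png

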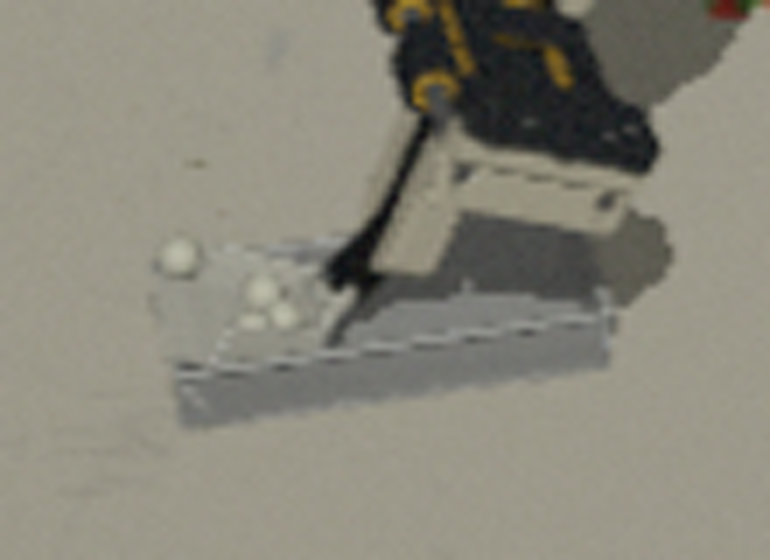

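Run:
```python
from h import *
c=load('side');P=cloud(c)
o=np.array([.5283,-.0475,0]);ex=np.array([.9685,.249,0]);ey=np.array([-.249,.9685,0])
C=-c['R'].T@c['t']
for n,u,v in(('B4',265.7,261.9),('b',277.5,266.6),('b',280.6,270.1),('b',276.3,271.2)):
    q=np.nanmedian(P[int(v)-1:int(v)+2,int(u)-1:int(u)+2].reshape(-1,3),0);d=(q-C)/np.linalg.norm(q-C);q=q+d*.007-o
    print(n,(np.array([q@ex,q@ey,q[2]])*1000).round(1))
s,p,r=st();d=p-o;print('tcp tray',d@ex,d@ey)
```

```text
B4 [-66.3  27.5  37.6]
b [-37.1  12.6  27.1]
b [-31.4  -2.9  25. ]
b [-43.9 -14.7  32.5]
tcp tray 0.011905119193525094 -0.00018988606619727968
```

```bash
python3 -m creep '[[[1,0,0.07,0.15,0,0,0],[1,0,0.14,0.19,0,0,0],[1,0,0.14,0.19,0,0,0],[1,0,0.14,0.19,0,0,0],[1,0,0.1,0.1,0,0,0],[1,0,0,0,0,0,0],[1,0,0,0,0,0,0],[1,0,0,0,0,0,0]]]'
cat >> h.py <<'E'
def blobs(show=1):
    "white ball blobs in the side view near the tray, in tray frame mm"
    c=cam('side');P=cloud(c);f=c['frame'];C=-c['R'].T@c['t']
    o=np.array([.5283,-.0475,0]);ex=np.array([.9685,.249,0]);ey=np.array([-.249,.9685,0])
    d=P-o;X=d@ex;Y=d@ey;m=(X>-.13)&(X<.09)&(abs(Y)<.06)&(P[:,:,2]>.008)&(P[:,:,2]<.12)
    g=f.astype(int);mm=(m&(g.min(-1)>175)).astype(np.uint8)
    print('max grey',[g[m].min(-1).max(), np.percentile(g[m].min(-1),[50,80,90,95])])
    n,l,s,ce=cv2.connectedComponentsWithStats(mm)
    for i in range(1,n):
        if s[i,4]<4: continue
        q=np.nanmedian(P[l==i],0);k=(q-C)/np.linalg.norm(q-C);q=q+k*.007-o
        print('blob',ce[i].round(1),s[i,2:],(np.array([q@ex,q@ey,q[2]])*1000).round(1))
E
python3 - <<'E'
from h import *
tr();blobs()
E
```

```text
t: 15.75
tool_pos: [0.5408, -0.0453, 0.0546]
orientation: [-1.616, 1.265, -0.868]
force: [-0.3, -0.3, -1.3]
opening: 0.0161
lip tray mm [-80.2   0.1  28.8] pitch -21.48 yaw 13.54 roll 0.32 F [-0.3 -0.3 -1.3] t 15.75
max grey [np.int64(171), array([115., 136., 142., 147.])]
```

```bash
sed -i 's/min(-1)>175/min(-1)>150/' h.py
python3 - <<'E'
from h import *
blobs()
E
```

```text
max grey [np.int64(171), array([115., 136., 143., 148.])]
blob [265. 261.] [3 3 9] [-66.2  26.9  38.2]
blob [277.  266.2] [ 3  4 10] [-37.   12.4  27.2]
blob [279.8 270.5] [ 3  4 10] [-32.2  -5.1  26.4]
```

Works. Continue lowering with a bit back.

```bash
python3 -m creep '[[[1,0,0.2,0.25,0,0,0],[1,0,0.2,0.25,0,0,0],[1,0,0.2,0.25,0,0,0],[1,0,0.2,0.2,0,0,0],[1,0,0,0,0,0,0],[1,0,0,0,0,0,0],[1,0,0,0,0,0,0],[1,0,0,0,0,0,0]]]'
python3 - <<'E'
from h import *
tr();blobs()
E
```

```text
t: 16.65
tool_pos: [0.5457, -0.0445, 0.0455]
orientation: [-1.62, 1.268, -0.866]
force: [-0.6, 0.4, 2.1]
opening: 0.0154
lip tray mm [-75.4  -0.3  20.2] pitch -21.79 yaw 13.5 roll 0.36 F [-0.6  0.4  2.1] t 16.65
max grey [np.int64(171), array([115., 134., 142., 147.])]
blob [265.9 261.1] [3 3 8] [-64.   26.7  37. ]
blob [277.2 267.5] [ 3  4 10] [-37.2  11.7  22.6]
blob [280.4 271.2] [2 3 5] [-31.6  -2.7  20.7]
```

```bash
python3 -m creep '[[[1,0,-0.15,0.28,0,0,0],[1,0,-0.12,0.28,0,0,0],[1,0,-0.12,0.28,0,0,0],[1,0,-0.12,0.28,0,0,0],[1,0,0,0,0,0,0],[1,0,0,0,0,0,0],[1,0,0,0,0,0,0],[1,0,0,0,0,0,0]]]'
python3 - <<'E'
from h import *
tr();blobs()
E
```

```text
t: 17.5
tool_pos: [0.5588, -0.0412, 0.0448]
orientation: [-1.62, 1.268, -0.866]
force: [1.2, 0.3, -1.4]
opening: 0.016
lip tray mm [-61.9  -0.4  19.5] pitch -21.77 yaw 13.52 roll 0.34 F [ 1.2  0.3 -1.4] t 17.5
max grey [np.int64(169), array([114., 133., 142., 146.])]
blob [271. 261.] [3 3 9] [-50.8  25.7  35.7]
blob [282.3 267.1] [4 3 9] [-23.7  11.8  22. ]
blob [285.5 270.5] [2 2 4] [-17.1  -1.8  19.7]
```

```bash
python3 -m creep '[[[1,0,0,-0.2,2,0,0],[1,0,0,-0.2,2,0,0],[1,0,0,-0.2,2,0,0],[1,0,0,-0.2,2,0,0],[1,0,0,0,0,0,0],[1,0,0,0,0,0,0],[1,0,0,0,0,0,0],[1,0,0,0,0,0,0]]]'
python3 - <<'E'
from h import *
tr();blobs()
E
```

```text
t: 18.35
tool_pos: [0.5518, -0.0428, 0.0511]
orientation: [-1.506, 1.179, -0.936]
force: [-0.2, -0.2, -1.8]
opening: 0.0156
lip tray mm [-64.5  -0.3  12.7] pitch -13.56 yaw 13.55 roll 0.36 F [-0.2 -0.2 -1.8] t 18.35
max grey [np.int64(174), array([114.  , 137.  , 143.  , 147.65])]
blob [269.7 263.9] [4 3 9] [-54.1  21.3  31.2]
blob [281.5 267.5] [ 4  4 12] [-25.4  11.7  19.9]
blob [284.1 271.1] [3 3 8] [-20.8  -0.7  17. ]
```

```bash
python3 -m creep '[[[1,0,0.25,0.06,0,0,0],[1,0,0.25,0.06,0,0,0],[1,0,0.25,0.06,0,0,0],[1,0,0.2,0.06,0,0,0],[1,0,0,0,0,0,0],[1,0,0,0,0,0,0],[1,0,0,0,0,0,0],[1,0,0,0,0,0,0]]]'
python3 - <<'E'
from h import *
tr();blobs()
E
```

```text
t: 19.2
tool_pos: [0.5561, -0.0418, 0.0477]
orientation: [-1.505, 1.176, -0.937]
force: [-0.4, 0.5, 2.9]
opening: 0.0159
lip tray mm [-60.   -0.5   9.1] pitch -13.42 yaw 13.57 roll 0.41 F [-0.4  0.5  2.9] t 19.2
max grey [np.int64(173), array([114.5, 136. , 143. , 147. ])]
blob [270. 263.] [3 3 9] [-54.   22.5  32.6]
blob [281.9 267.7] [3 4 9] [-24.   12.9  19.9]
blob [284.7 271.3] [4 4 9] [-18.9  -3.   19.6]
```

```bash
cat >> h.py <<'E'
def prof(c=None,ys=((-26,-16),(-16,-6),(-6,6),(6,16),(16,26))):
    c=c or load('side');P=cloud(c);o=np.array([.5283,-.0475,0]);ex=np.array([.9685,.249,0]);ey=np.array([-.249,.9685,0])
    d=(P-o)*1000;X=d@ex;Y=d@ey;Z=d[:,:,2]
    print('x bins','  '.join(f'{x:5d}' for x in range(-90,30,6)))
    for a,b in ys: print((a,b),'  '.join(f'{np.nanmedian(Z[(X>=x)&(X<x+6)&(Y>=a)&(Y<b)]) if ((X>=x)&(X<x+6)&(Y>=a)&(Y<b)).any() else np.nan:5.1f}' for x in range(-90,30,6)))
E
python3 - <<'E' 2>/dev/null
from h import *
prof()
E
```

```text
x bins   -90    -84    -78    -72    -66    -60    -54    -48    -42    -36    -30    -24    -18    -12     -6      0      6     12     18     24
(-26, -16)   1.0    1.8   28.7   24.5   27.4   24.3   22.1   24.0  421.2  421.9  428.5  442.2  451.9  457.7  469.4  475.5  483.5  152.4   64.9   70.6
(-16, -6)   0.7    0.7   26.4   19.9  433.0  439.1  444.3  456.2  466.6  468.1  482.0  487.0  497.8  491.4   30.3   35.9   39.3   54.7   58.5  108.7
(-6, 6) 451.0  462.0  467.0  475.2  476.8  486.6  492.6  496.6  508.4  511.9  508.6   24.5  505.8   21.7   34.0   39.5   45.8   43.1   59.6   80.7
(6, 16) 492.0  503.1  508.6  515.7   28.4   30.5   33.9   20.9   18.0   16.2   25.1   24.8   20.3   19.6   26.5    3.8    3.8  138.4  141.7   73.1
(16, 26)   2.7    1.5   29.3   18.7   27.7   35.2   36.1   25.1   23.5   24.1   26.9   26.5   21.2   21.7   24.5    nan    nan  139.8   64.9   75.1
```

```bash
python3 -m creep '[[[1,0,0,-0.15,2,0,0],[1,0,0,-0.15,2,0,0],[1,0,0,-0.15,2,0,0],[1,0,0,-0.15,2,0,0],[1,0,0,-0.15,2,0,0],[1,0,0,-0.15,2,0,0],[1,0,0,0,0,0,0],[1,0,0,0,0,0,0]]]'
sed -i 's/Z=d\[:,:,2\]$/Z=np.where(d[:,:,2]<60,d[:,:,2],np.nan)/' h.py
python3 - <<'E' 2>/dev/null
from h import *
tr();blobs();prof()
E
```

```text
t: 20.05
tool_pos: [0.5495, -0.0442, 0.0558]
orientation: [-1.33, 1.036, -1.033]
force: [1.2, -1.0, -1.1]
opening: 0.0161
lip tray mm [-56.4  -1.6  -1.2] pitch -0.8 yaw 13.65 roll 0.53 F [ 1.2 -1.  -1.1] t 20.05
max grey [np.int64(171), array([113. , 138.8, 143. , 147.2])]
blob [275.2 263.2] [4 2 5] [-39.9  26.5  26.3]
blob [270. 266.] [3 3 9] [-54.6  20.5  23.7]
blob [282.5 264. ] [4 1 4] [-20.4  24.1  21.6]
blob [282.  268.2] [ 3  4 10] [-24.1  11.5  19. ]
blob [283.1 272.9] [ 7  4 14] [-23.1  -9.9  21.4]
x bins   -90    -84    -78    -72    -66    -60    -54    -48    -42    -36    -30    -24    -18    -12     -6      0      6     12     18     24
(-26, -16)   1.7    1.3   29.2   12.2    nan    nan    nan   27.8   26.2   26.4   26.8   27.9   24.7   27.0   34.4    nan    nan   57.7   55.9   58.4
(-16, -6)   1.8    0.9   27.4   20.8   16.1   15.3   14.5   17.1   22.8   25.4   22.5   23.3   19.9   25.2   37.0   43.3   47.7   48.6   46.0   45.1
(-6, 6)   0.5    1.7   15.0   19.7   15.7   14.7   16.1   12.9   12.1   16.2   18.8   21.7   20.9   23.9   39.9   50.9    6.0    4.4    5.1    5.1
(6, 16)   2.2    1.2   27.9   16.3   17.7   19.6   19.8   11.5   12.0   14.0   23.6   24.2   16.6   21.2    4.9    3.0    3.6    4.8    4.1    3.4
(16, 26)   1.2   -0.3   28.8   18.4   26.2   26.7   26.0   17.8   21.9   20.9   25.6   24.8   19.7   22.6    nan    nan    2.1    4.1    5.4    3.7
```

```bash
python3 -m creep '[[[1,-0.25,0,0,0,0,0],[1,-0.2,0,0,0,0,0],[1,0,0,0,0,0,0],[1,0,0,0.2,-3,0,0],[1,0,0,0.2,-3,0,0],[1,0,0,0.2,-3,0,0],[1,0,0,0,0,0,0],[1,0,0,0,0,0,0]]]'
python3 - <<'E' 2>/dev/null
from h import *
tr();blobs();prof()
E
```

```text
t: 20.9
tool_pos: [0.553, -0.037, 0.0523]
orientation: [-1.464, 1.142, -0.961]
force: [0.6, -0.3, -0.3]
opening: 0.0156
lip tray mm [-59.6   4.8   9.2] pitch -10.4 yaw 13.64 roll 0.42 F [ 0.6 -0.3 -0.3] t 20.9
max grey [np.int64(173), array([113.5, 136. , 141. , 146. ])]
blob [276.  264.2] [ 3  4 10] [-38.5  20.3  28. ]
blob [282.8 267.7] [ 5  8 21] [-22.9   5.6  23.4]
x bins   -90    -84    -78    -72    -66    -60    -54    -48    -42    -36    -30    -24    -18    -12     -6      0      6     12     18     24
(-26, -16)   1.5    1.1   29.6   25.2   26.4   25.2   22.7   29.9   30.3   27.8   27.8   28.0   24.3   27.9    nan    nan    8.8    nan   54.9   55.4
(-16, -6)   1.3    1.8   28.1   23.4   25.6   24.2   22.8   24.0   27.0   32.8   28.0   28.6   23.7   26.6   29.8   33.8   52.0   50.8   53.2    nan
(-6, 6)  -0.7    1.1   27.2   23.0   24.7   24.3   24.2   22.0   26.2    nan   27.1   28.1   21.0   28.7   33.9   41.0   42.3   44.9    5.9    3.8
(6, 16)   1.4    0.6   30.4   21.2   24.8   25.0   23.7   23.1   26.9   21.7   26.2   26.6   19.6   25.3   17.1    6.1    5.1    4.9    5.6    4.0
(16, 26)   0.0    1.2   27.7   19.2   25.3   25.7   22.7   31.7   34.7   30.2   29.6   28.4   19.9   26.9    nan    1.8    3.8    3.8    5.1    4.6
```

```bash
python3 -m creep '[[[1,0.3,-0.3,0,-1,0,0],[1,0,-0.6,-0.1,-1,0,0],[1,0,-1,-0.2,-1,0,0],[1,0,-1.5,-0.3,0,0,0],[1,0,-2,-0.4,0,0,0],[1,0,-2,-0.4,0,0,0],[1,0,-1,-0.2,0,0,0],[1,0,0,0,0,0,0]]]'
python3 - <<'E' 2>/dev/null
from h import *
tr();blobs()
c=load('side');g=c['frame'][205:305,235:350];cv2.imwrite('pics/d7.png',cv2.resize(g[:,:,::-1],None,fx=6.9,fy=6,interpolation=cv2.INTER_CUBIC))
E
```

```text
t: 21.75
tool_pos: [0.5563, -0.0393, 0.1458]
orientation: [-1.505, 1.177, -0.938]
force: [0.0, -0.7, -1.3]
opening: 0.0158
lip tray mm [-59.2   1.9 107.3] pitch -13.42 yaw 13.51 roll 0.42 F [ 0.  -0.7 -1.3] t 21.75
max grey [np.int64(164), array([113., 128., 135., 140.])]
```

View pics/d7.png

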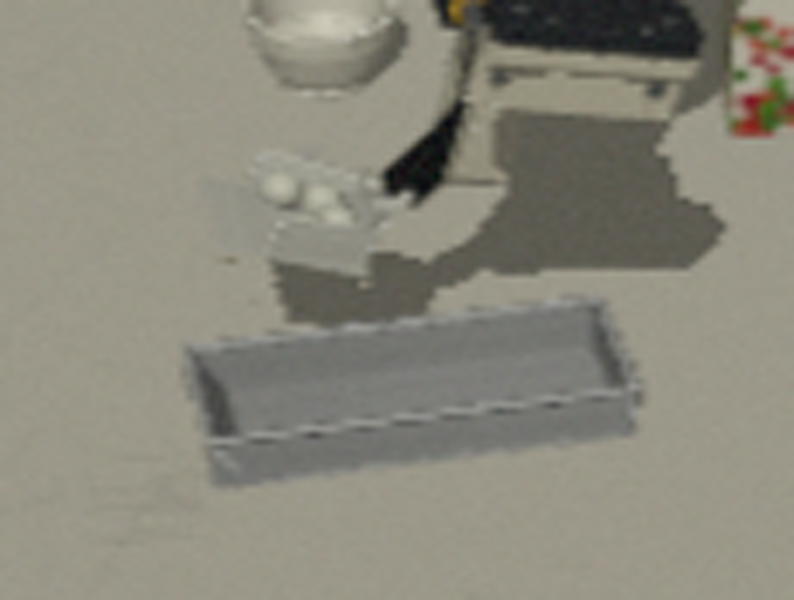

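```bash
python3 - <<'E' 2>/dev/null
from h import *
for n in('side','scene'):
    c=load('side') if n=='side' else cam('scene');P=cloud(c);g=c['frame'].astype(int)
    k=(P[:,:,2]>.038)&(P[:,:,2]<.050)&(abs(P[:,:,0]-.475)<.06)&(abs(P[:,:,1]-.22)<.06)
    q=P[k][:,:2]*1000;print(n,k.sum(),q.min(0),q.max(0),cv2.minEnclosingCircle(q.astype(np.float32)))
    k=(P[:,:,2]>.006)&(P[:,:,2]<.060)&(abs(P[:,:,0]-.475)<.06)&(abs(P[:,:,1]-.22)<.06)
    v,u=np.nonzero(k);print(' px',u.min(),u.max(),v.min(),v.max()); uc=(u.min()+u.max())/2
c=load('side');P=cloud(c);o=np.array([.5283,-.0475,0]);ex=np.array([.9685,.249,0]);ey=np.array([-.249,.9685,0])
d=(P-o)*1000;X=d@ex;Y=d@ey;Z=d[:,:,2];k=(X>-100)&(X<-15)&(abs(Y)<32)&(Z>70)&(Z<150)
print('x lo',np.percentile(X[k],[0,1,3,10]))
for x in range(-90,-15,6):
    m=k&(X>=x)&(X<x+6)
    if m.sum()>3: print(x,m.sum(),'y',Y[m].min().round(1),Y[m].max().round(1),'z',np.percentile(Z[m],[5,50,95]).round(1))
E
```

```text
side 118 [443.85375777 184.53708034] [509.46837224 256.91542133] ((479.87359619140625, 221.09915161132812), 36.8521842956543)
 px 261 291 200 219
scene 297 [438.2230992  189.11660053] [509.33301071 256.48371253] ((473.5888366699219, 222.61117553710938), 36.20064926147461)
 px 204 240 315 348
x lo [-66.59951476 -65.97221378 -64.54123748 -59.56343847]
-72 4 y -22.0 7.9 z [125.6 127.7 129.2]
-66 27 y -22.9 28.1 z [122.7 124.7 127.1]
-60 30 y -23.1 27.1 z [121.  123.3 124.6]
-54 29 y -24.4 30.7 z [118.1 120.6 122.4]
-48 43 y -28.7 27.8 z [117.3 120.4 131.5]
-42 47 y -24.9 25.2 z [116.3 128.3 136.2]
-36 43 y -26.1 27.5 z [111.2 125.7 132.6]
-30 41 y -25.8 24.7 z [110.3 123.3 131.3]
-24 47 y -22.9 21.8 z [106.5 121.9 128.3]
-18 16 y -22.0 22.2 z [105.8 119.8 126.4]
```

```bash
python3 -m creep '[[[1,-1,-0.1,0.3,0,0,0],[1,-2,-0.15,0.6,0,0,0],[1,-3,-0.2,0.9,0,0,0],[1,-3,-0.2,0.9,0,0,0],[1,-3,-0.2,0.9,0,0,0],[1,-3,-0.2,0.9,0,0,0],[1,-2.5,-0.2,0.8,0,0,0],[1,-1.5,0,0.4,0,0,0]]]'
cat >> h.py <<'E'
def lip(a=.0408,b=-.089,slip=-12.4):
    s,p,r=st();M=r.as_matrix();l=p+M[:,1]*a+M[:,2]*b
    print('lip world',l.round(4),'tcp',p.round(4),'pitch',np.degrees(np.arcsin(M[2,2])).round(1),'scoop',(np.degrees(np.arcsin(M[2,2]))+slip).round(1),'yaw',np.degrees(np.arctan2(M[1,2],M[0,2])).round(1),'q',np.round(s['q'],2),'F',np.round(s['force'],1));return l,r
E
python3 - <<'E'
from h import *
l,r=lip();print('shift',(r.inv().apply(np.array([.4827,.224,.085])-l)*100).round(2))
E
```

```text
t: 22.65
tool_pos: [0.5613, 0.1683, 0.1311]
orientation: [-1.515, 1.194, -0.929]
force: [0.1, 0.4, -0.9]
opening: 0.016
lip world [0.4675 0.1459 0.1138] tcp [0.5613 0.1683 0.1311] pitch -14.5 scoop -26.9 yaw 13.3 q [ 0.21  0.41  1.37 -0.01  1.62  1.55] F [ 0.1  0.4 -0.9]
shift [-7.25  1.95  3.89]
```

```bash
python3 -m creep '[[[1,-1.4,0.3,0.8,0,0,0],[1,-2,0.5,1,0,0,0],[1,-2,0.5,1,0,0,0],[1,-1.6,0.4,0.9,0,0,0],[1,-0.5,0.1,0.3,0,0,0],[1,0,-0.6,-0.27,4,0,0],[1,0,-0.6,-0.27,4,0,0],[1,0,0,0,0,0,0]]]'
python3 - <<'E'
from h import *
l,r=lip();print('shift',(r.inv().apply(np.array([.4827,.224,.085])-l)*100).round(2))
E
```

```text
t: 23.45
tool_pos: [0.5711, 0.2515, 0.104]
orientation: [-1.415, 1.112, -0.989]
force: [-0.4, -0.5, -1.5]
opening: 0.0158
lip world [0.4803 0.2297 0.0745] tcp [0.5711 0.2515 0.104 ] pitch -7.1 scoop -19.5 yaw 13.3 q [0.33 0.4  1.41 0.01 1.46 1.67] F [-0.4 -0.5 -1.5]
shift [ 0.62 -1.05 -0.02]
```

```bash
python3 -m creep '[[[1,0.3,-0.7,-0.25,4,0,0],[1,0.3,-0.7,-0.25,4,0,0],[1,0,-0.7,-0.25,4,0,0],[1,0,0,0,0,0,0],[1,0,0,0,0,0,0],[1,0,0,0,0,0,0],[1,0,0,0,0,0,0],[1,0,0,0,0,0,0]]]'
python3 - <<'E' 2>/dev/null
from h import *
l,r=lip();print('shift',(r.inv().apply(np.array([.4827,.224,.060])-l)*100).round(2))
c=cam('side');P=cloud(c)
ex=np.array([.973,.231,0]);ey=np.array([-.231,.973,0]);d=(P-np.array([*l[:2],0]))*1000;X=d@ex;Y=d@ey;Z=d[:,:,2]
k=(X>-20)&(X<70)&(abs(Y)<32)&(Z>50)&(Z<110)
for x in range(-18,60,6):
    m=k&(X>=x)&(X<x+6)
    if m.sum()>3: print(x,m.sum(),'y',Y[m].min().round(1),Y[m].max().round(1),'z',np.percentile(Z[m],[5,50,95]).round(1))
k=(P[:,:,2]>.036)&(P[:,:,2]<.050)&(abs(P[:,:,0]-.475)<.06)&(abs(P[:,:,1]-.22)<.06)
q=P[k][:,:2]*1000;print('mortar',k.sum(),q.min(0),q.max(0))
E
```

```text
t: 24.25
tool_pos: [0.5667, 0.2396, 0.1222]
orientation: [-1.254, 0.987, -1.075]
force: [0.3, -0.6, -1.7]
opening: 0.0159
lip world [0.4833 0.2198 0.0749] tcp [0.5667 0.2396 0.1222] pitch 4.3 scoop -8.1 yaw 13.1 q [ 0.33  0.18  1.64 -0.02  1.25  1.67] F [ 0.3 -0.6 -1.7]
shift [-0.44  1.48 -0.07]
0 15 y -28.0 24.0 z [73.1 74.5 76.9]
6 19 y -24.5 23.8 z [71.1 74.2 76.6]
12 19 y -25.4 21.5 z [72.4 74.3 75.9]
18 27 y -30.8 25.4 z [73.  78.1 91.1]
24 32 y -28.1 24.7 z [72.3 82.4 91.7]
30 29 y -28.9 26.1 z [72.6 84.1 91.5]
36 29 y -26.4 26.2 z [71.4 84.4 89.4]
42 28 y -26.1 23.2 z [70.5 85.1 89.3]
48 22 y -26.5 25.9 z [69.5 83.9 89.5]
54 32 y -23.8 21.1 z [68.5 82.9 92.7]
mortar 127 [444.44547455 184.24157891] [509.51425926 256.71922009]
```

```bash
python3 -m creep '[[[1,-0.2,0.4,0,0,0,0],[1,-0.2,0.5,0,0,0,0],[1,0,0.3,0,0,0,0],[1,0,0,0,0,0,0],[1,0,-0.55,-0.22,4,0,0],[1,0,-0.55,-0.22,4,0,0],[1,0,-0.55,-0.22,4,0,0],[1,0,0,0,0,0,0]]]'
python3 - <<'E' 2>/dev/null
from h import *
l,r=lip();print('shift',(r.inv().apply(np.array([.484,.223,.060])-l)*100).round(2))
c=cam('side');P=cloud(c)
ex=np.array([.973,.231,0]);ey=np.array([-.231,.973,0]);d=(P-np.array([*l[:2],0]))*1000;X=d@ex;Y=d@ey;Z=d[:,:,2]
k=(X>-20)&(X<70)&(abs(Y)<32)&(Z>50)&(Z<110)
for x in range(-18,60,6):
    m=k&(X>=x)&(X<x+6)
    if m.sum()>3: print(x,m.sum(),'y',Y[m].min().round(1),Y[m].max().round(1),'z',np.percentile(Z[m],[5,50,95]).round(1))
E
```

```text
t: 25.1
tool_pos: [0.5566, 0.2418, 0.1212]
orientation: [-1.083, 0.849, -1.147]
force: [-0.4, 0.5, -1.8]
opening: 0.0159
lip world [0.4847 0.2245 0.057 ] tcp [0.5566 0.2418 0.1212] pitch 16.3 scoop 3.9 yaw 13.2 q [ 0.35 -0.03  1.88 -0.05  1.01  1.71] F [-0.4  0.5 -1.8]
shift [ 0.13 -0.31 -0.02]
0 14 y -25.6 22.8 z [54.6 57.  59.2]
6 17 y -26.0 22.1 z [56.  58.  61.1]
12 24 y -30.7 24.4 z [55.4 59.5 75.7]
18 34 y -29.7 26.0 z [59.1 69.  77.1]
24 25 y -25.8 26.3 z [63.2 74.9 79.7]
30 33 y -27.9 26.1 z [62.4 71.8 81.2]
36 26 y -29.1 24.0 z [61.9 75.7 81.1]
42 24 y -23.9 21.1 z [63.3 75.3 82.5]
48 30 y -26.2 20.6 z [62.2 72.7 84.9]
54 38 y -25.3 16.4 z [ 65.   86.5 105.6]
```

Pour on, turning about the lip.

```bash
python3 -m creep '[[[1,0,-0.7,-0.27,4,0,0],[1,0,-0.65,-0.27,4,0,0],[1,0,-0.65,-0.27,4,0,0],[1,0,-0.65,-0.27,4,0,0],[1,0,0,0,0,0,0],[1,0,0,0,0,0,0],[1,0,0,0,0,0,0],[1,0,0,0,0,0,0]]]'
cat > pour.py <<'E'
from h import *
l,r=lip();print('shift',(r.inv().apply(np.array([.484,.223,.060])-l)*100).round(2))
c=cam('side');P=cloud(c)
ex=np.array([.973,.231,0]);ey=np.array([-.231,.973,0]);d=(P-np.array([*l[:2],0]))*1000;X=d@ex;Y=d@ey;Z=d[:,:,2]
k=(X>-50)&(X<70)&(abs(Y)<32)&(Z>3)&(Z<120)
for x in range(-42,60,6):
    m=k&(X>=x)&(X<x+6);i=m&(abs(Y)<15)
    if i.sum()>3: print(x,m.sum(),'z',np.percentile(Z[m],[5,50,95]).round(1),'inner',np.percentile(Z[i],[5,50,95]).round(1))
E
python3 pour.py
```

```text
t: 25.95
tool_pos: [0.5432, 0.2383, 0.1467]
orientation: [-0.852, 0.667, -1.226]
force: [-0.1, -0.2, -0.6]
opening: 0.0159
lip world [0.4913 0.2256 0.0647] tcp [0.5432 0.2383 0.1467] pitch 32.2 scoop 19.8 yaw 13.3 q [ 0.38 -0.32  2.17 -0.14  0.74  1.8 ] F [-0.1 -0.2 -0.6]
shift [ 0.08 -0.01 -0.9 ]
-42 32 z [ 3.3 31.7 44.9] inner [ 3.5 21.6 40.9]
-30 41 z [ 8.  29.5 44. ] inner [ 9.7 26.9 30.7]
-24 32 z [ 8.7 29.7 43.8] inner [25.3 28.5 30.7]
-18 31 z [ 7.8 27.9 43.4] inner [22.5 23.6 27.1]
-12 30 z [12.  27.4 44.7] inner [27.2 28.  30.4]
-6 28 z [ 4.2 26.4 38.9] inner [ 6.1 24.7 26.8]
0 54 z [15.2 36.2 67.9] inner [13.5 65.3 68.5]
6 48 z [ 8.8 42.5 70.9] inner [14.4 66.4 70. ]
12 49 z [29.6 71.4 89.9] inner [ 8.3 42.9 71.9]
18 32 z [41.1 80.  92.4] inner [ 3.4 74.1 77.1]
24 30 z [ 4.3 84.4 96.1] inner [15.4 77.  79.7]
36 36 z [  4.1  88.7 107.1] inner [  3.7  86.4 118.1]
42 36 z [ 61.1  93.1 116.9] inner [ 88.8 107.3 118.2]
48 28 z [  3.8  93.3 114.7] inner [  3.7 106.2 116.9]
54 8 z [  3.2   4.8 116.7] inner [  3.1   5.6 117.1]
```

```bash
cat > chk.py <<'E'
from h import *
l,r=lip();M=r.as_matrix();th=np.radians(12.4)
sx=M[:,2]*np.cos(th)+M[:,1]*np.sin(-th)*-1; sz=-(M[:,1]*np.cos(th)-M[:,2]*np.sin(th)); 
# scoop = tool turned 12.4 deg lip-up: x axis drops
sx=M[:,2]*np.cos(th)+M[:,1]*np.sin(th); sz=np.cross(sx,-M[:,0])
print('sx',sx.round(2),'sz',sz.round(2))
for n in('side','scene'):
    c=cam(n);P=cloud(c);d=(P-l)*1000;X=d@sx-31;Y=d@(-M[:,0]);Z=d@sz
    k=(X>-31)&(X<20)&(abs(Y)<17)&(Z>-8)&(Z<30)
    print(n,k.sum())
    for x in range(-31,20,6):
        m=k&(X>=x)&(X<x+6)
        if m.sum()>2: print('  ',x,m.sum(),np.percentile(Z[m],[5,50,95]).round(1))
    k=(abs(P[:,:,0]-.476)**2+abs(P[:,:,1]-.221)**2<.024**2)&(P[:,:,2]<.05)&(P[:,:,2]>.004)
    v,u=np.nonzero(k);print('  mortar inside',k.sum(),np.percentile(P[k][:,2],[5,25,50,75,95]).round(4))
    if len(u): 
        b=(u.min()-4,u.max()+5,v.min()-4,v.max()+5);g=c['frame'][b[2]:b[3],b[0]:b[1]]
        g=cv2.cvtColor(g,cv2.COLOR_RGB2GRAY);
        for row in g[::1]: print('   ',''.join(' .:-=+*#%@'[min(9,max(0,(int(x)-60)//16))] for x in row))
E
python3 chk.py
```

```text
lip world [0.4914 0.2256 0.0648] tcp [0.5433 0.2383 0.1468] pitch 32.3 scoop 19.9 yaw 13.3 q [ 0.38 -0.32  2.17 -0.14  0.74  1.8 ] F [ 1.3 -0.2  0.6]
sx [0.92 0.21 0.34] sz [-0.33 -0.07  0.94]
side 56
   -31 9 [-1.6  0.2  1.9]
   -25 12 [-1.2  0.3  2.4]
   -19 10 [-2.1  1.   3.4]
   -13 4 [2.  3.5 4.4]
   -7 4 [2.6 3.  4. ]
   -1 4 [ 3.2  4.8 21.2]
   5 7 [ 0.9  5.4 21.2]
   11 4 [ 1.9  5.5 16.6]
  mortar inside 57 [0.0048 0.0087 0.0201 0.0272 0.0309]
    +++++++++++++++++++==
    +++++++++++++++++++++
    ++++++++***#***+++*++
    ++++*#**######**+++++
    ++**+************+++=
    ++++++***********+=-.
    ====++******#****=:::
    =-==++*****#*****=:::
    =-==++****####****=:=
    =-==++**###%###**+--=
    *+-=++****%%#*###*=*+
    =+++***#******+*#**+:
    ==****+**+**##**#*=-:
    +==+*#**+=+*##*+==--:
    =====+*****+++====-:.
    +===+++++++++++===:::
    +=--=+++++++++==--:..
    ++=---==+=+===---::.:
    +++=-=========---:.:=
    +++===========--:::=+
    ++++=--======--:::=++
    ++++==---------=-=+++
    ++++++++*++**++=+++++
    +++++++++++==++++++++
    ++++++++++++++++
[... 993 characters left out ...]
++*#%%##*++++++*
    ==++****#%%%@@%#**+**+++=+++++*
    =======++++****++========+++++*
    =-=-====================+++=++#
    ==-=========-===============+*#
    --==========================+*#
    --=====================---==+#%
    --==================-=-=--=+##%
    :---==-=-=====-=======----=*#%%
    :---======-==========-----+*#%%
    ::---=-====-==========--==*#%%%
    :::--===============----=+*#%%%
    ::::--============-===-=+*#%%%%
    :-:----=-===========-==+*##%%%%
    :::::-----=========--=++#%%%%%%
    :-:-------===========++*#%%%%%%
    :::::::----=========+*##%%%%%%%
    -:::::::::-------==*#%%%%%%%%%%
    ::::::-:::::-::-=+*#%%%%%%%%%#%
    :-:-:::::::::---+##%%%%%%%%%%%%
```

```bash
python3 -m creep '[[[1,0,-1.3,0.8,0,0,0],[1,0,-1.6,1,0,0,0],[1,0,-1.6,1,-4,0,0],[1,0,-1.6,0.8,-4,0,0],[1,0,-1.6,0.6,-4,0,0],[1,1.5,-1,0.2,-4,0,0],[1,2.5,0,0,-3.5,0,0],[1,3,0,0,0,0,0]]]'
python3 -m creep '[[[1,3,0,0,0,0,0],[1,3,0,0,0,0,0],[1,3,0,0,0,0,0],[1,2,0,0,0,0,0],[1,0,0,0,0,0,0],[1,0,0,0,0,0,0],[1,0,0,0,0,0,0],[1,0,0,0,0,0,0]]]'
cat > m.py <<'E'
from h import *
c=cam('wrist');C=-c['R'].T@c['t']
uv=c['I']@(c['R']@np.array([.476,.221,.02])+c['t']);u,v=(uv[:2]/uv[2]).astype(int);print('mortar px',u,v,'cam',C.round(3))
P=cloud(c);s=36
y0,x0=max(0,v-s),max(0,u-s)
g=cv2.cvtColor(c['frame'],cv2.COLOR_RGB2GRAY)[y0:v+s,x0:u+s];z=P[y0:v+s,x0:u+s,2]*1000
for row in g[::2,::1]: print(''.join(' .:-=+*#%@'[min(9,max(0,(int(x)-90)//15))] for x in row))
print(np.nan_to_num(z[::5,::5]).round(0).astype(int))
E
python3 m.py; python3 -c "
from h import *;lip()"
```

```text
t: 26.9
tool_pos: [0.5538, 0.1712, 0.2459]
orientation: [-1.151, 0.902, -1.115]
force: [0.8, 1.1, -0.1]
opening: 0.0156
t: 27.7
tool_pos: [0.5825, 0.0579, 0.2468]
orientation: [-1.151, 0.905, -1.117]
force: [-0.4, -0.2, -1.1]
opening: 0.0158
mortar px 127 319 cam [0.619 0.068 0.412]
............. ...........................:+*****************************
.............................................:+*******+*****************
............ .      .  .       .  ............:-+***********************
..... .   ..-=+****#######**++=:...       ......:+**********************
..   .-**#%#%%%%#**++++++**#%%%%%##+=::...   ... .-+********************
..=*##%%#***++=+=======++=+***+++*###%#*+-::.....   :+***+**++**********
*#%%##**+++++++++++****###########****##%%#+=::...:...:-+***************
%#***++++++++++*#####%%%#%#########*****+*#%%*+--:::::. .-+*************
#**++++*******##%%%%%%%%%%%%%#%#######****=-*%%#*=-:::::..:=+***********
***********##%%%%%%%%*======:.*%%%%%%######*=:+#%%*==-::::..:+**********
**********#%%%%%%%*=:.... .......-===*%%+-=:::.:=**+=-::.:...:-========+
********##%%%
[... 2204 characters left out ...]
 16  24  25  25  21 334 333 334 333 334 334 334]
 [ 27  23  19  16  13  23  21 336 336 337 336 337 335 336 337]
 [ 27  22  18  24  27  27 337 338 338 338 338 338 338 338 339]
 [ 27  22  19  27  28 340 340 339 340   0 340 340 340 340 339]
 [ 30  25  21  27 341 342 342 342 341 341 341 342 342 342 341]
 [ 33  29  25 344 343 344 344 344 342 342 343 344 343 343 343]
 [ 36  32 345 344 344 345 345 345 345 345 344 345 345 345 346]
 [337 346 347 346 347 346 346 346 347 346 346   0 347 346 346]
 [348 348 348 348 346 348 346 347 347 347 347 348 346 346 347]]
lip world [0.5055 0.0396 0.1891] tcp [0.5825 0.058  0.2468] pitch 11.5 scoop -0.9 yaw 13.3 q [-0.01 -0.11  1.71  0.04  1.34  1.32] F [0.1 0.1 0. ]
```

```bash
python3 -m creep '[[[1,0,0,-1.5,0,0,0],[1,0,0.2,-2,0,0,0],[1,0,0.2,-2,0,0,0],[1,0,0.2,-2,0,0,0],[1,0,0.2,-1.5,0,0,0],[1,0,0,0,0,0,0],[1,0,0,0,0,0,0],[1,0,0,0,0,0,0]]]'
sed -i 's/^print(np.nan.*$/print(np.nan_to_num(z[::4,::4]).round(0).astype(int))/; s/::2,::1/::2,::1/' m.py; python3 m.py; python3 -c "
from h import *;lip()"
```

```text
t: 28.55
tool_pos: [0.4958, 0.0434, 0.2212]
orientation: [-1.152, 0.897, -1.11]
force: [0.4, -0.4, -0.8]
opening: 0.0155
mortar px 117 225 cam [0.532 0.054 0.387]
..:::::::.......................::::::..................................
:::....................... ..........:::::..............................
........................... ............::::.... .......................
 ..........................................::::.........................
. .... . ............. .................... .:::::......................
....................................:...:......::::.... ................
.... ..............:....:....:.:..:...::.....::..::::..   ..............
.................:......:..:.:....:..:..:.::.:..:..:::....  ............
.............:.:....::....:.:.:..:..::::::::.:.:::..:::.... ............
 .. ............:....::.........::::::::::::::::::.:.:::................
............::.....:...........  ..::::::::::::::::::::::.... ..........
.................:...............  ..:::::::::::::::::.:::..   . .......
.................:................   .:::..........:::..:::..
[... 2167 characters left out ...]
25 25 21 25 27 28 25 23 12 44 38 -2]
 [24 20 19 17 15 24 22 19 10 22 26 25 24 20 13 45 38  0]
 [23 21 18 17 27 28 25 23 11 11 10 22 21  0 11 45 38  0]
 [25 23 18 27 29 29 27 24 26 27 26 25 11 11 14 43 37 -1]
 [26 21 19 25 28 28 26 23 30 30 27 27 22 13 15 43 35  0]
 [29 25 21 19 26 27 23 19 29 30 28 26 23 15 43 41 29 -1]
 [32 28 25 21 19 18 17 15 25 26 28 24 15 19 43 37  0  0]
 [34 31 27 25 21 20 18 17 17 17 17 19 20 44 41  0  0  0]
 [37 36 32 29 26 24 21 19 21 20 21 21 44 43 -1 -1 -2 -1]
 [41 40 37 36 33 31 29 28 28 30 37 44 43  0  1 -1 -1  0]]
lip world [0.4194 0.0242 0.1634] tcp [0.496  0.0433 0.2213] pitch 11.6 scoop -0.8 yaw 13.8 q [-0.05 -0.36  1.97  0.05  1.33  1.27] F [ 0.4 -0.3 -0.4]
```

```bash
python3 -m creep '[[[1,2.5,0,-0.5,0,0,0],[1,3.8,0,-0.6,0,0,0],[1,3.8,0,-0.6,0,0,0],[1,3.8,0,-0.6,0,0,0],[1,3.8,0.5,-0.6,0,0,0],[1,3.8,1,-0.6,0,0,0],[1,3,1,-0.5,0,0,0],[1,1.5,1,-0.3,0,0,0]]]'
python3 - <<'E'
from h import *
l,r=lip();print('shift',(r.inv().apply(np.array([.438,-.2474,.04])-l)*100).round(2))
E
```

```text
t: 29.4
tool_pos: [0.5325, -0.2262, 0.1841]
orientation: [-1.15, 0.883, -1.11]
force: [-0.5, 0.4, -1.2]
opening: 0.0157
lip world [ 0.4566 -0.2461  0.1255] tcp [ 0.5325 -0.2262  0.1841] pitch 12.1 scoop -0.3 yaw 14.3 q [-0.58 -0.06  1.79  0.16  1.27  0.7 ] F [-0.5  0.4 -1.2]
shift [-0.43  7.97 -3.59]
```

```bash
python3 -m creep '[[[1,-0.2,1.5,-0.8,0,0,0],[1,-0.2,1.6,-0.8,0,0,0],[1,0,1.6,-0.8,0,0,0],[1,0,1.6,-0.8,0,0,0],[1,0,1.2,-0.3,0,0,0],[1,0,0,0,0,0,0],[1,0,0,0,0,0,0],[1,0,0,0,0,0,0]]]'
python3 - <<'E' 2>/dev/null
from h import *
l,r=lip();print('shift',(r.inv().apply(np.array([.438,-.2474,.012])-l)*100).round(2))
c=cam('side');P=cloud(c)
ex=np.array([.9703,.242,0]);ey=np.array([-.242,.9703,0]);d=(P-np.array([*l[:2],0]))*1000;X=d@ex;Y=d@ey;Z=d[:,:,2]
k=(X>-20)&(X<62)&(abs(Y)<32)&(Z>20)&(Z<75)
for x in range(-12,62,6):
    m=k&(X>=x)&(X<x+6)
    if m.sum()>3: print(x,m.sum(),'y',Y[m].min().round(1),Y[m].max().round(1),'z',np.percentile(Z[m],[5,25,50,95]).round(1))
E
```

```text
t: 30.2
tool_pos: [0.5174, -0.233, 0.0998]
orientation: [-1.149, 0.885, -1.113]
force: [1.3, 0.0, -0.1]
opening: 0.0156
lip world [ 0.4414 -0.2526  0.0412] tcp [ 0.5174 -0.233   0.0998] pitch 12.1 scoop -0.3 yaw 14.1 q [-0.61 -0.01  1.89  0.17  1.11  0.65] F [ 1.3  0.  -0.1]
shift [-0.62  2.8  -0.81]
0 34 y -24.0 28.5 z [38.2 40.6 41.2 43.1]
6 41 y -25.7 24.2 z [39.  40.9 41.9 44. ]
12 46 y -25.5 25.1 z [40.5 41.2 42.4 44.5]
18 60 y -27.5 27.0 z [41.1 42.8 45.2 59.7]
24 56 y -25.7 24.3 z [40.6 43.2 45.6 60.4]
30 56 y -25.8 24.8 z [41.7 43.7 46.1 60.3]
36 55 y -27.0 23.5 z [42.  44.1 47.2 61.3]
42 58 y -25.6 22.1 z [42.2 43.7 47.  61.2]
48 55 y -25.4 21.9 z [43.3 44.4 48.9 61.5]
54 50 y -27.3 19.3 z [44.1 47.  55.6 67.9]
60 6 y -12.3 -6.2 z [61.4 66.3 68.7 71.5]
```

```bash
python3 -m creep '[[[1,-0.3,0.4,-0.3,-1.5,0,0],[1,-0.3,0.6,-0.3,-1.5,0,0],[1,0,0.6,-0.2,0,0,0],[1,0,0.5,-0.1,0,0,0],[1,0,0.5,0,0,0,0],[1,0,0,0,0,0,0],[1,0,0,0,0,0,0],[1,0,0,0,0,0,0]]]'
cat > pk.py <<'E'
from h import *
l,r=lip();print('shift',(r.inv().apply(np.array([.438,-.2474,.010])-l)*100).round(2))
c=cam('side');P=cloud(c)
ex=np.array([.9703,.242,0]);ey=np.array([-.242,.9703,0]);d=(P-np.array([*l[:2],0]))*1000;X=d@ex;Y=d@ey;Z=d[:,:,2]
k=(X>-20)&(X<62)&(abs(Y)<22)&(Z>6)&(Z<75)
for x in range(-12,62,6):
    m=k&(X>=x)&(X<x+6)
    if m.sum()>3: print(x,m.sum(),'y',Y[m].min().round(1),Y[m].max().round(1),'z',np.percentile(Z[m],[5,25,50,95]).round(1))
E
python3 pk.py 2>/dev/null
```

```text
t: 31.05
tool_pos: [0.5128, -0.2285, 0.0722]
orientation: [-1.196, 0.918, -1.096]
force: [0.8, 0.2, -1.3]
opening: 0.0157
lip world [ 0.4339 -0.249   0.0179] tcp [ 0.5128 -0.2285  0.0722] pitch 9.0 scoop -3.4 yaw 14.1 q [-0.58  0.04  1.89  0.12  1.1   0.7 ] F [ 0.8  0.2 -1.3]
shift [-0.07  0.85  0.31]
-12 40 y -21.9 21.7 z [ 6.8  7.9  8.9 11.1]
-6 35 y -21.5 20.6 z [ 7.1  7.9  9.2 11.4]
0 41 y -21.8 21.6 z [ 7.8 11.2 17.2 20. ]
6 37 y -20.8 19.9 z [ 9.7 16.9 17.9 20.5]
12 38 y -20.8 21.5 z [ 7.6 16.8 18.5 20.2]
18 34 y -20.3 21.9 z [13.3 17.7 18.5 34.8]
24 38 y -21.9 21.8 z [ 8.1 17.4 19.  29.4]
30 35 y -21.5 21.8 z [ 8.5 17.  18.9 36.2]
36 39 y -22.0 21.4 z [15.1 17.6 18.9 35.7]
42 49 y -21.9 20.6 z [ 9.9 17.1 20.1 36. ]
48 54 y -22.0 22.0 z [13.  18.  21.7 36.5]
54 53 y -21.6 19.0 z [14.3 21.9 31.2 50.6]
60 17 y -19.0 -1.0 z [ 7.6 10.1 39.  61.2]
```

```bash
python3 -m creep '[[[1,0,0.3,0.15,0,0,0],[1,0,0.3,0.15,0,0,0],[1,0,0.2,0.05,0,0,0],[1,0,0.15,0,0,0,0],[1,0,0,0,0,0,0],[1,0,0,0,0,0,0],[1,0,0,0,0,0,0],[1,0,0,0,0,0,0]]]'
python3 pk.py 2>/dev/null | head -2
```

```text
t: 31.9
tool_pos: [0.5197, -0.2283, 0.0651]
orientation: [-1.195, 0.915, -1.099]
force: [0.6, 1.1, 1.8]
opening: 0.0155
lip world [ 0.441  -0.2488  0.0107] tcp [ 0.5197 -0.2283  0.0651] pitch 9.2 scoop -3.2 yaw 14.1 q [-0.57  0.06  1.88  0.12  1.08  0.7 ] F [0.6 1.1 1.8]
shift [-0.21  0.03 -0.26]
```

```bash
python3 -m creep '[[[0.85,0,0,0,0,0,0],[0.7,0,0,0,0,0,0],[0.6,0,0,0,0,0,0],[0.5,0,0,0,0,0,0],[0.5,0,-0.5,0,0,0,0],[0.5,0,-1.5,0,0,0,0],[0.5,0,-2,0,0,0,0],[0.5,0,-3,0,0,0,0]]]'
python3 -m creep '[[[0.5,0,-3,0,0,0,0],[0.5,0,-3,0,0,0,0],[0.5,0,-3,0,0,0,0],[0.5,0,-2,0,0,0,0],[0.5,0,0,0,0,0,0],[0.5,0,0,0,0,0,0],[0.5,0,0,0,0,0,0],[0.5,0,0,0,0,0,0]]]'
python3 - <<'E' 2>/dev/null
from h import *
c=cam('side');P=cloud(c);f=c['frame'].astype(int)
k=(f.max(-1)<75)&(P[:,:,2]>.03)&(P[:,:,2]<.11)&(abs(P[:,:,0]-.51)<.06)&(abs(P[:,:,1]+.235)<.05);q=P[k]
for lo in np.arange(.03,.11,.01):
    t=q[(q[:,2]>lo)&(q[:,2]<lo+.01)]
    if len(t)>2: print('handle',lo.round(2),len(t),t.mean(0).round(4))
l=np.array([.441,-.2488,0]);ex=np.array([.9703,.242,0]);ey=np.array([-.242,.9703,0]);d=(P-l)*1000;X=d@ex;Y=d@ey;Z=d[:,:,2]
k=(X>-20)&(X<62)&(abs(Y)<22)&(Z>0)&(Z<75)
for x in range(-18,62,6):
    m=k&(X>=x)&(X<x+6)
    if m.sum()>3: print(x,m.sum(),'z',np.percentile(Z[m],[5,25,50,95]).round(1))
m=(f.max(-1)<70)&(P[:,:,2]>.13)&(P[:,:,2]<.16)&(P[:,:,0]<.82)&(P[:,:,0]>.66)&(P[:,:,1]<-.18)&(P[:,:,1]>-.32);print('lens',m.sum(),(np.nanmin(P[m],0)+np.nanmax(P[m],0))/2)
k=(P[:,:,2]>.036)&(P[:,:,2]<.050)&(abs(P[:,:,0]-.475)<.06)&(abs(P[:,:,1]-.22)<.06)
q=P[k][:,:2]*1000;print('mortar',k.sum(),q.min(0),q.max(0),cv2.minEnclosingCircle(q.astype(np.float32)))
E
```

```text
t: 32.75
tool_pos: [0.5053, -0.2279, 0.1332]
orientation: [-1.196, 0.923, -1.092]
force: [-0.4, -0.3, -0.2]
opening: 0.0461
t: 33.55
tool_pos: [0.4881, -0.232, 0.2575]
orientation: [-1.196, 0.912, -1.102]
force: [-0.2, -0.4, 0.8]
opening: 0.0462
handle 0.04 18 [ 0.5077 -0.2396  0.0467]
handle 0.05 27 [ 0.5088 -0.2378  0.0547]
handle 0.06 27 [ 0.5123 -0.2376  0.0648]
handle 0.07 27 [ 0.5167 -0.2366  0.0751]
handle 0.08 29 [ 0.5196 -0.2356  0.0851]
handle 0.09 42 [ 0.5233 -0.2313  0.0952]
handle 0.1 6 [ 0.5206 -0.2304  0.1008]
-18 38 z [ 5.6  7.7  8.6 11.3]
-12 35 z [ 6.1  7.8  9.  10.6]
-6 37 z [ 6.   7.1  8.1 10.7]
0 40 z [ 7.3  8.5  9.4 12.5]
6 35 z [ 7.5  9.3 10.  12.1]
12 38 z [ 8.6  9.8 11.  14.2]
18 39 z [ 8.1 10.5 11.3 26.3]
24 34 z [ 8.6 10.6 11.8 25.6]
30 35 z [ 7.5 10.5 12.4 26.8]
36 40 z [ 8.6 10.1 12.7 27.8]
42 40 z [ 9.  10.8 13.4 28.9]
48 43 z [ 9.4 10.8 14.1 29.3]
54 60 z [10.  16.5 24.1 45.7]
60 17 z [ 7.7 26.1 37.8 56.2]
lens 426 [ 0.7287996  -0.2444815   0.14348747]
mortar 104 [454.11529769 185.22108807] [509.54499407 258.51268614] ((478.02093505859375, 221.86688232421875), 36.64598846435547)
```

```bash
python3 -c "
from h import *
print(robot.close_job())"
```

```text
the job is handed in; nothing more can be done
None
```

I finished the job and handed it in at about 33.6 s of the 72 s allowed. The hand-in reports no verdict, so what follows rests on my own checks.

- **Magnifier:** I pushed its bar to the robot's right. The last check put the lens at about (0.73, -0.24), roughly 0.28 m from the tray's middle.
- **Balls:** All four came up in a single scoop load. One first got caught between the scoop's lip and the tray's rim. I lowered and levelled the scoop until it rolled in. After pouring, the wrist camera's depth picture showed four balls in the mortar, and the tray and scoop were empty.
- **Mortar:** Its rim circle measured about (0.478, 0.222), which agrees with the first reading within measuring noise.
- **Scoop:** It slipped about 12° in the grip during scooping, so I corrected the tilt before setting it down. It now stands level on the pan, about 3 mm from the pan's middle by my estimate. The gripper is open and clear, about 25 cm above the bench.
- **Not checked at the end:** I planned the moves clear of the carton and the timer and saw no contact, but I did not measure either one again before handing in. I also viewed 12 pictures, the allowed maximum, so the last checks used depth numbers rather than viewed images.

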